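# Lock the screw box with its hold-down bar

### The job

Lock the screw box shut with its steel hold-down bar: tilt the bar to hook its oblong eye under the wide head of the brass stud, then level it and let the hole at its other end drop over the brass pin, so that the bar lies flat on the lid, and let go. Feel your way gently: while the bar is tilted, never press or pull it against the box or its stud with more than about 15 N, and leave the other tools where they are.

Things in the scene. Friction and masses are not known exactly. Their poses are not given: they have to be found in the camera images.
- bar_grip (a point): Centre of the orange grip (44 long in x, 18 wide in y, 44 tall) on the middle of the loose hold-down bar: a flat steel plate 201.5 x 36 x 4 mm, about 0.24 kg (0.19 to 0.31), balanced within 12 of the grip on the eye side, lying flat on the counter at the start. This point is 26 above the bar's underside. x runs along the bar from eye end to hole end, z up. The plate runs from x = -120.5 to 81.
- bar_eye (a point): Centre of the bar's oblong through-eye, at the level of the bar's underside: x = -92, z = -26 from bar_grip, same axes. The eye is 41 long in x and 20 wide in y; beyond it the bar ends in a crosspiece 8 wide in x (x = -120.5 to -112.5 from bar_grip). The eye is shorter than the stud's head.
- bar_hole (a point): Centre of the bar's 12 x 12 through-hole at the other end, at the level of the bar's underside: x = +65, z = -26 from bar_grip; same axes.
- lid_mid (a point): Middle of the top of the screw box's grey lid, 45 mm above the counter (all sizes here in mm). The blue box is fixed; lid 90 x 106, with a dark steel lug 44 wide, flush with the lid top, at each end (x = -160 to -45 and 45 to 85). x runs from the stud end (nearer the robot) to the pin end, z up.
- stud_place (a point): Nominal foot of the brass stud on the lug, x = -92 from lid_mid, level with the lid top, same axes. The real stud was bolted by hand up to 13 either way along x: this is NOT measured, feel for it. Shank 9 diameter; flat head 66 long in x, 14 wide in y, round ends, centred on the shank, its underside 10 and top 15 above the lid top.
- pin (a point): Foot of the brass pin on the other lug, x = +65 from lid_mid, level with the lid top; same axes. The pin is 8 in diameter and 8 tall, its top tapered.
- screw_box: The fixed screw box with lugs, stud and pin; origin under its middle on the counter, axes as lid_mid. Way on: bar tilted about 0.42 rad, eye end low; crosspiece let down past the -x end of the head, drawn in +x until it touches the shank, held there while the hole end comes down (2 to spare at the other end of the head); nearly level, slid back in -x to the pin.
- extension_box: Bystander: loose grey extension box with toggle switches, 85 x 200 x 42; origin at the centre of its underside.
- screwdriver: Bystander: loose wooden-handled screwdriver lying on the counter, about 200 long along its x; origin on its underside.
- hammer: Bystander: loose steel hammer with wooden handle lying on the counter, about 280 long along its x; origin on its underside.
- spring_clamp: Bystander: loose red spring clamp, about 135 x 70 x 24; origin on its underside.
- bar: The same hold-down bar; origin on its underside under the middle of the grip (26 below bar_grip), same axes.
There are look-alikes about, which are no part of the job. What is shaped like the bar but purple is not meant.

How it is judged:
At the end, for the whole second after the job is handed in: The bar lies flat on the lid (both ends within 2 mm of lid height, level within 0.03 rad), its eye round the stud under the head and its hole over the pin (hole within 4 mm of the pin axis, eye within 6 mm along and 8 mm across of its place), released and at rest (z of bar_eye in the frame of lid_mid between -0.002 and 0.002 m and z of bar_hole in the frame of lid_mid between -0.002 and 0.002 m and x of bar_eye in the frame of lid_mid between -0.098 and -0.086 m and y of bar_eye in the frame of lid_mid between -0.008 and 0.008 m and horizontal distance between bar_hole and pin below 0.004 m and angle between bar_grip's own z axis and vertical below 0.03 rad and linear speed of bar below 0.01 m/s); the robot touches nothing.
It fails at once if the bar is forced against the box or its stud (over 15 N) while it is tilted (contact force between bar and screw_box above 15 N and angle between bar_grip's own z axis and vertical above 0.03 rad).
It fails at once if the extension box is moved more than 15 mm (distance of extension_box from where it was at the start of the episode above 0.015 m).
It fails at once if the screwdriver is moved more than 15 mm (distance of screwdriver from where it was at the start of the episode above 0.015 m).
It fails at once if the hammer is moved more than 15 mm (distance of hammer from where it was at the start of the episode above 0.015 m).
It fails at once if the spring clamp is moved more than 15 mm (distance of spring_clamp from where it was at the start of the episode above 0.015 m).
It also fails if it takes over 72 s, if anything falls off the work surface, if the arm or the gripper's body presses on something with over 40 N, if the wrist force passes 120 N, or if a joint passes its speed limit or range.

### The arm

A 6-joint arm with a two-finger parallel gripper is mounted at the origin on the work surface. World frame = base frame: x ahead of the robot, y to its left, z up, the work surface at z = 0. Lengths are in m, angles in rad, forces in N, time in s.
With the tool pointing down it reaches from about 0.35 to 0.725 m from the base axis. Payload 6 kg.
Tool frame: the origin (TCP) lies at the very end of the fingers, on their centre line; the grasp point (between the pads) lies bot.grip_point_offset behind it (bot.grip_point_offset is the distance from the TCP to the grasp point, in m); z points along the fingers, x is the direction in which the jaws open and shut, and the axes are right-handed (so a half turn about z gives the same grasp; the last joint's range is limited). The gripper opens to 85 mm and grips with 20 to 120 N. Pads are 22 mm wide; open, the fingers measure 114 mm over their backs; the gripper's body (76 mm by 85 mm) begins 54 mm behind the grasp point. The pads swing forward as they close: fully open they stand 13 mm farther back than shut.
Start: joints at [1.535, 0.04, 0.085, 0, -1.615, -0.334], TCP at [0.217, 0.559, 0.231] pointing down, gripper open.
Joint ranges: [-2.56, 2.56], [-1.29, 2.01], [-1.08, 1.49], [-3.29, 1.98], [-2.81, -0.18], [-2.99, 2.99]. Speed limits (rad/s): [2.57, 2.57, 3.01, 3.14, 3.14, 3.14].

### API

Orientations are given as a unit quaternion [w, x, y, z].
In Python, from bench import bot, optics, job gives the robot as it stands.
- The arm moves only by the tool step_arm, never from a script. Its argument "deltas" is a list of rows, each an object of numbers: "dx", "dy", "dz": the shift along the tool's x, y, z scaled (see below); "ax", "ay", "az": the turn, a rotation vector about the tool's x, y, z scaled (see below); "gripper": the opening, from 0 (shut) to 1 (fully open). In form: [{"dx": .., "dy": .., "dz": .., "ax": .., "ay": .., "az": .., "gripper": ..}, ...]. A call has 1 to 10 rows; each row is the pose to reach, as a shift and turn from the pose measured when the call began, along the tool's axes at that moment; what a row does not reach only later rows make up. The controller multiplies each number of a shift by 400 mm and each number of a turn by 90 degrees. A row lasts 1/12 s, in which the tool goes at most 41.7 mm and 7.16 degrees, less where a joint would pass 70% of its speed; a pose out of reach is approached as far as the arm can. A call with a number of a shift or a turn outside -1 to 1 is refused whole. A call with a gripper value outside its range is refused whole. The fingers move at their own pace and stop on an object; "squeeze" is the grip in N (left out, the last holds). Time passes only in rows, so rows that repeat a pose let the fingers close. It gives the time, the measured TCP pose, the force and the opening at its end, in the units of the state.
- bot.observe(): the state, without advancing time (a new reading comes with each control period).
- optics.snapshot(name): name is "scene" or "side" or "wrist"; returns the picture (480x640x3 uint8, red, green, blue); there is no depth.
- optics.get_calibration(name): a dict with "intrinsics" (3x3 intrinsics, pixels), "k1" (the pictures are not rectified: a ray, as slopes to the right and down, at radius r is drawn at 1 + k1 r^2 times it, then the intrinsics apply), "xyz" and "rotation" of the camera in the world. Camera axes: x right, y down, z forward; pixel columns grow to the right and rows downward; lengths in m; the calibration is good to about 2 mm. A picture is of the moment at which its call begins: read the wrist's pose just before it. get_calibration takes no time and is no camera call; for the wrist camera it gives the pose at the moment of the call.
- job.close_job(): hands the job in, once; it reports no verdict.
The state is a dict: "time_s": time; "joint_positions": joint angles; "qd": joint speeds; "joint_torque": joint torques, N m; "eef_pos": TCP position; "ee_rot": TCP orientation; "contact_force": force on the tool from outside, world axes, zero at the start; "torque": the same for the moment, N m; "grip_width": opening from 0.0 (shut) to 1.0 (fully open).
Only numpy, scipy, OpenCV 4.12 (cv2) and the standard library are available. Lean on these libraries where they do the work, as an engineer would, in place of code of your own. Each camera call takes 0.05 s, during which the arm holds its last target.

## Working session

There is one attempt and no reset: what is moved stays moved. The work goes in short steps, Python scripts to look and compute and a tool call to move; the robot and the scene stay as the last step left them, time stands still between calls to the robot, and variables do not carry over. Pictures are saved under pics/ and viewed, and the job is handed in when it is done.

Besides the shell and the picture viewer there is one more tool, called as name(argument=value, ...), one argument or row to a line, values as JSON. step_arm: Moves the arm, as the interface text tells. Its arguments: {"type":"object","properties":{"deltas":{"type":"array"},"squeeze":{"type":"number"}},"required":["deltas"]}

```bash
mkdir -p pics; ls
python3 - <<'E'
from bench import bot,optics,job
import cv2
s=bot.observe();print(s);print(bot.grip_point_offset)
for n in("scene","side","wrist"):
    c=optics.get_calibration(n);print(n,c)
    im=optics.snapshot(n);cv2.imwrite(f"pics/{n}0.png",im[:,:,::-1])
E
```

```text
pics
{'time_s': 0.0, 'joint_positions': array([ 1.53472156e+00,  4.08055456e-02,  8.37857059e-02, -4.60873820e-04,
       -1.61548687e+00, -3.33719022e-01]), 'qd': array([-0.00097758, -0.00182191,  0.00106055,  0.00126911,  0.00093358,
        0.00077508]), 'joint_torque': array([ 3.25666733e-04, -3.68211615e+01,  3.47409832e+01,  6.93222776e+00,
       -5.46003677e-03,  6.44684178e-06]), 'eef_pos': array([0.21664864, 0.55916507, 0.23026914]), 'ee_rot': array([-6.93490061e-04, -5.65064228e-01,  8.25046443e-01, -5.50840412e-04]), 'contact_force': array([ 0.78659829, -0.71815734, -0.04700154]), 'torque': array([ 0.03735137,  0.02034228, -0.07654808]), 'grip_width': 1.0038565773389267}
0.0187
scene {'intrinsics': array([[483.31804364,   0.        , 325.67057279],
       [  0.        , 483.31804364, 244.23412275],
       [  0.        ,   0.        ,   1.        ]]), 'k1': -0.12727341830172212, 'xyz': array([1.03898777, 0.73541552, 1.04915843]), 'rotation': array([-0.10050788,  0.24967374,  0.89960414, -0.34390927])}
side {'intrinsics': array([[455.29178592,   0.        , 320.87981338],
       [  0.        , 455.29178592, 239.0533673 ],
       [  0.        ,   0.        ,   1.        ]]), 'k1': 0.002352033345118348, 'xyz': array([ 0.24410257, -0.64075151,  0.9256396 ]), 'rotation': array([-0.32360651,  0.91637537, -0.22492291,  0.07031859])}
wrist {'intrinsics': array([[342.5932309 ,   0.        , 312.38411783],
       [  0.        , 342.5932309 , 242.87397701],
       [  0.        ,   0.        ,   1.        ]]), 'k1': -0.00519565402112067, 'xyz': array([0.27979037, 0.53515607, 0.37363515]), 'rotation': array([-0.07573697, -0.55991845,  0.81791682,  0.10847724])}
```

View pics/scene0.png

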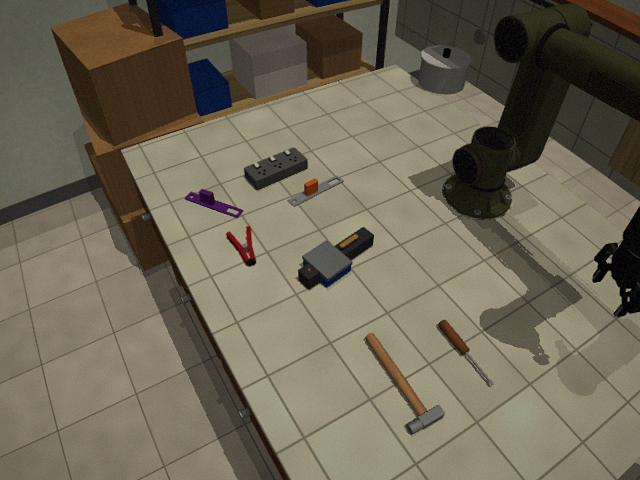

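View pics/side0.png

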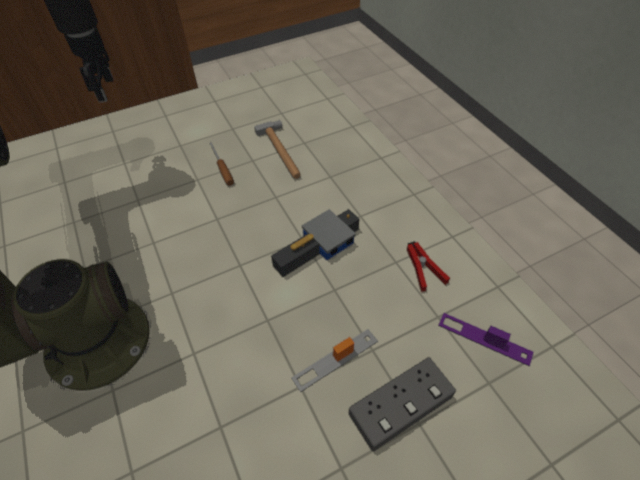

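View pics/wrist0.png

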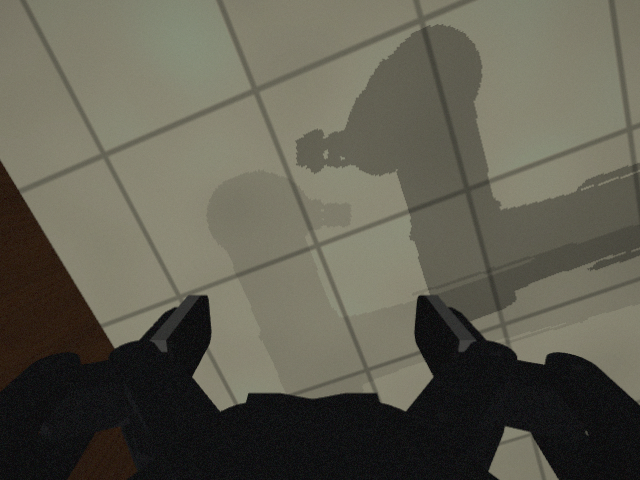

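The scene camera shows two bar-like things: a grey steel bar with an orange grip (scene 311,187; side 345,349) and a purple look-alike (scene 207,197; side 497,338). The description calls for the steel bar with the orange grip. I'll confirm it in an enlarged crop.

```bash
cat > h.py <<'E'
import numpy as np,cv2
from scipy.spatial.transform import Rotation as R
from bench import bot,optics,job
def rot(q): return R.from_quat([q[1],q[2],q[3],q[0]])
def ray(c,uv):
    K=c["intrinsics"];k=c["k1"]
    d=np.array([(uv[0]-K[0,2])/K[0,0],(uv[1]-K[1,2])/K[1,1]])
    u=cv2.undistortPoints(np.array([[uv]],float),K,np.array([k,0,0,0,0.]))[0,0]
    v=rot(c["rotation"]).apply([u[0],u[1],1.]);return c["xyz"],v/np.linalg.norm(v)
def onz(c,uv,z):
    o,v=ray(c,uv);return o+v*(z-o[2])/v[2]
def tri(c1,u1,c2,u2):
    o1,v1=ray(c1,u1);o2,v2=ray(c2,u2)
    A=np.stack([v1,-v2],1);t=np.linalg.lstsq(A,o2-o1,rcond=None)[0]
    p,q=o1+v1*t[0],o2+v2*t[1];return (p+q)/2,np.linalg.norm(p-q)
def proj(c,P):
    p=rot(c["rotation"]).inv().apply(np.array(P)-c["xyz"])
    a,_=cv2.projectPoints(p.reshape(-1,1,3),np.zeros(3),np.zeros(3),c["intrinsics"],np.array([c["k1"],0,0,0,0.]));return a[:,0]
E
python3 - <<'E'
import cv2,numpy as np
a=cv2.imread('pics/side0.png')[190:400,260:400];b=cv2.imread('pics/scene0.png')[170:295,270:390]
a=cv2.resize(a,None,fx=2.8,fy=2.8,interpolation=3);b=cv2.resize(b,None,fx=3.3,fy=3.3,interpolation=3)
m=np.zeros((590,800,3),np.uint8);m[:a.shape[0],:a.shape[1]]=a;m[:b.shape[0],400:400+b.shape[1]]=b[:, :400]
cv2.imwrite('pics/crop0.png',m)
E
```

```text
(no output)
```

View pics/crop0.png

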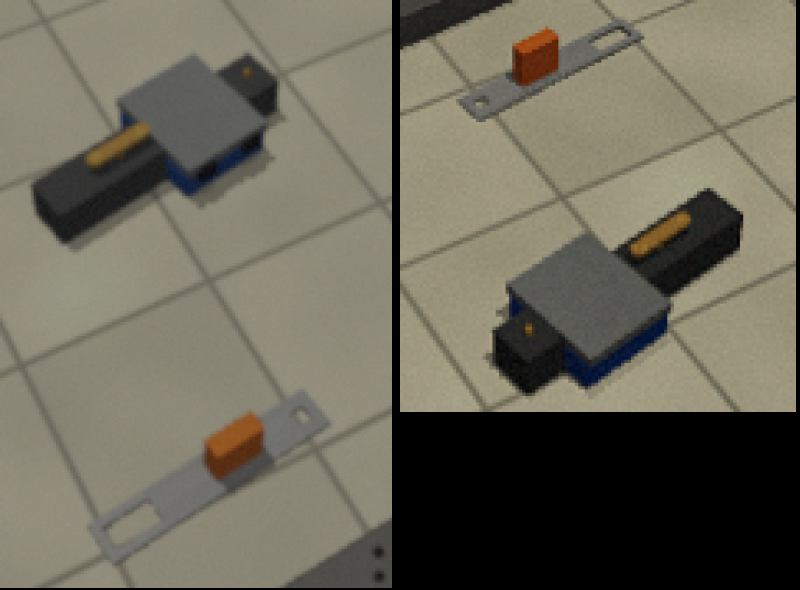

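The crop confirms it: a steel plate with an orange grip, eye end at crop-left (132,523), small hole at (302,415). The box, stud head and pin are also visible. Next, coarse poses.

Run:
```python
from h import *
cs=optics.get_calibration("side");cc=optics.get_calibration("scene")
S=lambda x,y:(x/2.8+260,y/2.8+190)
C=lambda x,y:((x-400)/3.3+270,y/3.3+170)
for n,s,c,z in [("eye",(132,523),(610,37),.004),("hole",(302,415),(481,103),.004),("pin",(247,72),(528,329),.053),
 ("headA",(90,160),(684,220),.06),("headB",(148,132),(636,249),.06),("L0",(194,57),(508,288),.045),("L1",(267,122),(590,361),.045),("L2",(193,176),(668,305),.045),("L3",(119,103),(586,235),.045),("gripTop",(234,430),(534,42),.048)]:
    a=onz(cs,S(*s),z);b=onz(cc,C(*c),z);print(n,a.round(4),b.round(4),tri(cs,S(*s),cc,C(*c))[0].round(4))
def og(n):
    im=optics.snapshot(n);hsv=cv2.cvtColor(im,cv2.COLOR_RGB2HSV);m=cv2.inRange(hsv,(4,160,90),(14,255,255))
    k,l,st,ce=cv2.connectedComponentsWithStats(m);i=[j for j in range(1,k) if st[j,4]>40];print(n,[(st[j].tolist(),ce[j].round(1)) for j in i])
```

```text
eye [ 0.3741 -0.292   0.004 ] [ 0.3753 -0.2903  0.004 ] [ 0.3744 -0.2915  0.0027]
hole [ 0.5314 -0.2754  0.004 ] [ 0.5329 -0.2712  0.004 ] [ 0.5319 -0.2741  0.0012]
pin [0.6476 0.022  0.053 ] [0.6519 0.0281 0.053 ] [0.6499 0.0251 0.0486]
headA [ 0.476  -0.0079  0.06  ] [ 0.482  -0.0022  0.06  ] [ 0.4782 -0.0052  0.0554]
headB [ 0.5338 -0.0037  0.06  ] [0.5347 0.0049 0.06  ] [0.5339 0.0007 0.0554]
L0 [0.6169 0.0675 0.045 ] [ 0.6413 -0.0238  0.045 ] [0.6286 0.0209 0.0845]
L1 [ 0.6378 -0.0323  0.045 ] [0.6227 0.076  0.045 ] [ 0.631   0.0227 -0.007 ]
L2 [ 0.5513 -0.0545  0.045 ] [0.5376 0.0593 0.045 ] [ 0.5412  0.0036 -0.0111]
L3 [0.5308 0.0499 0.045 ] [ 0.5551 -0.0415  0.045 ] [0.5451 0.0022 0.085 ]
gripTop [ 0.4667 -0.2798  0.048 ] [ 0.4696 -0.2779  0.048 ] [ 0.4679 -0.2794  0.0461]
```

```bash
cat >> h.py <<'E'
def toolrot(yaw,tilt=0.,flip=1):
    # bar yaw (bar x in world), tilt>0 = eye end low; tool z=-bar z, tool x = flip*bar y
    B=R.from_euler('z',yaw)*R.from_euler('y',-tilt)   # bar frame
    b=B.as_matrix();z=-b[:,2];x=flip*b[:,1];y=np.cross(z,x)
    return R.from_matrix(np.stack([x,y,z],1))
def delta(p,Rt):
    s=bot.observe();R0=rot(s["ee_rot"])
    d=R0.inv().apply(np.array(p)-s["eef_pos"])/0.4
    a=(R0.inv()*Rt).as_rotvec()/(np.pi/2)
    print("d",d.round(4),"a",a.round(4),"dist mm",np.linalg.norm(d)*400,"deg",np.linalg.norm(a)*90)
    return d,a
def st():
    s=bot.observe();print("t",round(s["time_s"],2),"p",s["eef_pos"].round(4),"R",rot(s["ee_rot"]).as_matrix().round(3).tolist(),"F",s["contact_force"].round(2),"T",s["torque"].round(2),"g",round(s["grip_width"],3),"q",s["joint_positions"].round(3))
E
python3 - <<'E'
from h import *
st()
c=optics.get_calibration("wrist");s=bot.observe();R0=rot(s["ee_rot"])
print("cam in tool",R0.inv().apply(c["xyz"]-s["eef_pos"]),(R0.inv()*rot(c["rotation"])).as_matrix().round(3))
for f in(1,-1): delta([0.40,-0.28,0.23],toolrot(0.11,0,f))
E
```

```text
t 0.15 p [0.2167 0.5592 0.2305] R [[-0.361, -0.932, -0.0], [-0.932, 0.361, -0.001], [0.001, -0.0, -1.0]] F [ 0.2  -0.41 -0.69] T [-0.07 -0.01 -0.03] g 0.998 q [ 1.535  0.041  0.084 -0.    -1.615 -0.334]
cam in tool [-0.00016634 -0.06755136 -0.14327177] [[ 1.    -0.     0.001]
 [ 0.     0.965  0.262]
 [-0.001 -0.262  0.965]]
d [ 1.7906 -1.1855  0.0039] a [-1.2000e-03 -2.0000e-04  1.6946e+00] dist mm 859.0113236799713 deg 152.50987843834932
d [ 1.7906 -1.1855  0.0039] a [ 1.000e-04 -9.000e-04 -3.054e-01] dist mm 859.0113236799713 deg 27.490244832447313
```

Run:
```python
from h import *
delta([0.585,0.010,0.24],toolrot(0.2,0,1))
```

```text
d [ 0.9475 -1.3548 -0.0223] a [-1.2000e-03 -2.0000e-04  1.6373e+00] dist mm 661.3482555425151 deg 147.35325965509486
```

step_arm(
  deltas=[
    {"dx": 0.57, "dy": -0.81, "dz": -0.02, "az": 0.82},
    {"dx": 0.57, "dy": -0.81, "dz": -0.02, "az": 0.82},
    {"dx": 0.57, "dy": -0.81, "dz": -0.02, "az": 0.82},
    {"dx": 0.57, "dy": -0.81, "dz": -0.02, "az": 0.82},
    {"dx": 0.57, "dy": -0.81, "dz": -0.02, "az": 0.82},
    {"dx": 0.57, "dy": -0.81, "dz": -0.02, "az": 0.82},
    {"dx": 0.57, "dy": -0.81, "dz": -0.02, "az": 0.82},
    {"dx": 0.57, "dy": -0.81, "dz": -0.02, "az": 0.82},
    {"dx": 0.57, "dy": -0.81, "dz": -0.02, "az": 0.82},
    {"dx": 0.57, "dy": -0.81, "dz": -0.02, "az": 0.82},
  ],
)

```text
invalid input at $.deltas[0]: expected keys dx, dy, dz, ax, ay, az, gripper
```

Run:
```python
from h import *
st();delta([0.585,0.010,0.24],toolrot(0.2,0,1))
```

```text
t 0.15 p [0.2167 0.5592 0.2305] R [[-0.361, -0.932, -0.0], [-0.932, 0.361, -0.001], [0.001, -0.0, -1.0]] F [ 0.2  -0.41 -0.69] T [-0.07 -0.01 -0.03] g 0.998 q [ 1.535  0.041  0.084 -0.    -1.615 -0.334]
d [ 0.9475 -1.3548 -0.0223] a [-1.2000e-03 -2.0000e-04  1.6373e+00] dist mm 661.3482555425151 deg 147.35325965509486
```

step_arm(
  deltas=[
    {"dx": 0.57, "dy": -0.81, "dz": -0.02, "ax": 0, "ay": 0, "az": 0.82, "gripper": 1},
    {"dx": 0.57, "dy": -0.81, "dz": -0.02, "ax": 0, "ay": 0, "az": 0.82, "gripper": 1},
    {"dx": 0.57, "dy": -0.81, "dz": -0.02, "ax": 0, "ay": 0, "az": 0.82, "gripper": 1},
    {"dx": 0.57, "dy": -0.81, "dz": -0.02, "ax": 0, "ay": 0, "az": 0.82, "gripper": 1},
    {"dx": 0.57, "dy": -0.81, "dz": -0.02, "ax": 0, "ay": 0, "az": 0.82, "gripper": 1},
    {"dx": 0.57, "dy": -0.81, "dz": -0.02, "ax": 0, "ay": 0, "az": 0.82, "gripper": 1},
    {"dx": 0.57, "dy": -0.81, "dz": -0.02, "ax": 0, "ay": 0, "az": 0.82, "gripper": 1},
    {"dx": 0.57, "dy": -0.81, "dz": -0.02, "ax": 0, "ay": 0, "az": 0.82, "gripper": 1},
    {"dx": 0.57, "dy": -0.81, "dz": -0.02, "ax": 0, "ay": 0, "az": 0.82, "gripper": 1},
    {"dx": 0.57, "dy": -0.81, "dz": -0.02, "ax": 0, "ay": 0, "az": 0.82, "gripper": 1},
  ],
)

```text
time_s: 0.98
eef_pos: [0.4378, 0.2263, 0.2392]
ee_rot: [0.0, 0.029, 1.0, -0.001]
contact_force: [-0.8, 1.0, 0.6]
grip_width: 1.003
```

Run:
```python
from h import *
st();delta([0.585,0.010,0.24],toolrot(0.2,0,1))
```

```text
t 0.98 p [0.4378 0.2263 0.2392] R [[-0.998, 0.057, 0.0], [0.057, 0.998, -0.001], [-0.0, -0.001, -1.0]] F [-0.77  0.95  0.57] T [ 0.12  0.05 -0.01] g 1.003 q [ 8.880e-01 -2.460e-01 -1.660e-01  1.000e-03 -1.652e+00 -9.450e-01]
d [-0.3985 -0.5188 -0.0011] a [-6.000e-04  8.000e-04  8.362e-01] dist mm 261.65105519641565 deg 75.25565627673521
```

step_arm(
  deltas=[
    {"dx": -0.4, "dy": -0.52, "dz": 0, "ax": 0, "ay": 0, "az": 0.83, "gripper": 1},
    {"dx": -0.4, "dy": -0.52, "dz": 0, "ax": 0, "ay": 0, "az": 0.83, "gripper": 1},
    {"dx": -0.4, "dy": -0.52, "dz": 0, "ax": 0, "ay": 0, "az": 0.83, "gripper": 1},
    {"dx": -0.4, "dy": -0.52, "dz": 0, "ax": 0, "ay": 0, "az": 0.83, "gripper": 1},
    {"dx": -0.4, "dy": -0.52, "dz": 0, "ax": 0, "ay": 0, "az": 0.83, "gripper": 1},
    {"dx": -0.4, "dy": -0.52, "dz": 0, "ax": 0, "ay": 0, "az": 0.83, "gripper": 1},
    {"dx": -0.4, "dy": -0.52, "dz": 0, "ax": 0, "ay": 0, "az": 0.83, "gripper": 1},
    {"dx": -0.4, "dy": -0.52, "dz": 0, "ax": 0, "ay": 0, "az": 0.83, "gripper": 1},
    {"dx": -0.4, "dy": -0.52, "dz": 0, "ax": 0, "ay": 0, "az": 0.83, "gripper": 1},
    {"dx": -0.4, "dy": -0.52, "dz": 0, "ax": 0, "ay": 0, "az": 0.83, "gripper": 1},
  ],
)

```text
time_s: 1.82
eef_pos: [0.5857, 0.0088, 0.2388]
ee_rot: [0.0, 0.608, 0.794, -0.001]
contact_force: [-0.7, -0.1, 0.5]
grip_width: 1.001
```

```bash
cat >> h.py <<'E'
def shot(n,fn):
    import json
    c=optics.get_calibration(n);im=optics.snapshot(n);cv2.imwrite(f"pics/{fn}.png",im[:,:,::-1])
    json.dump({k:np.asarray(v).tolist() for k,v in c.items()},open(f"pics/{fn}.json","w"));return c,im
def load(fn):
    import json
    return {k:np.array(v) for k,v in json.load(open(f"pics/{fn}.json")).items()},cv2.imread(f"pics/{fn}.png")
E
python3 - <<'E'
from h import *
st();shot("wrist","w1");shot("side","s1")
E
```

```text
t 1.82 p [0.5857 0.0088 0.2388] R [[-0.261, 0.965, -0.001], [0.965, 0.261, -0.002], [-0.001, -0.001, -1.0]] F [-0.67 -0.14  0.51] T [-0.01 -0.02 -0.03] g 1.001 q [ 3.580e-01  4.000e-03  6.100e-02  1.000e-03 -1.630e+00 -1.664e+00]
```

View pics/w1.png

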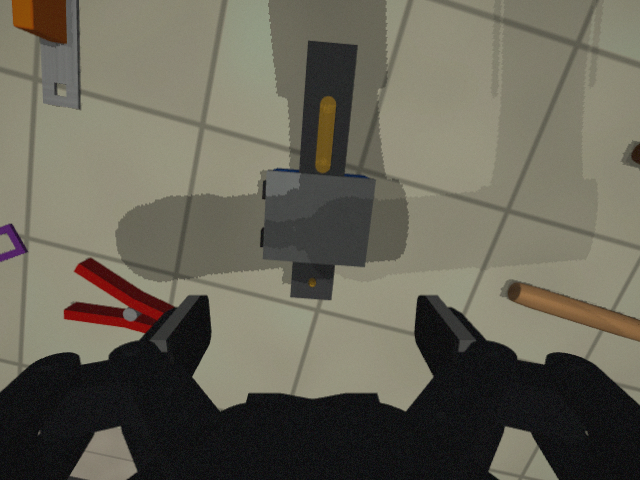

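Run:
```python
import cv2
a=cv2.imread('pics/w1.png')
b=cv2.convertScaleAbs(a[20:310,240:400],alpha=1.8,beta=10)
b=cv2.resize(b[:150],None,fx=4,fy=4,interpolation=3);cv2.imwrite('pics/w1a.png',b)
b=cv2.convertScaleAbs(a[160:310,240:400],alpha=1.8,beta=10)
b=cv2.resize(b,None,fx=4,fy=4,interpolation=3);cv2.imwrite('pics/w1b.png',b)
```

```text
(no output)
```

View pics/w1a.png

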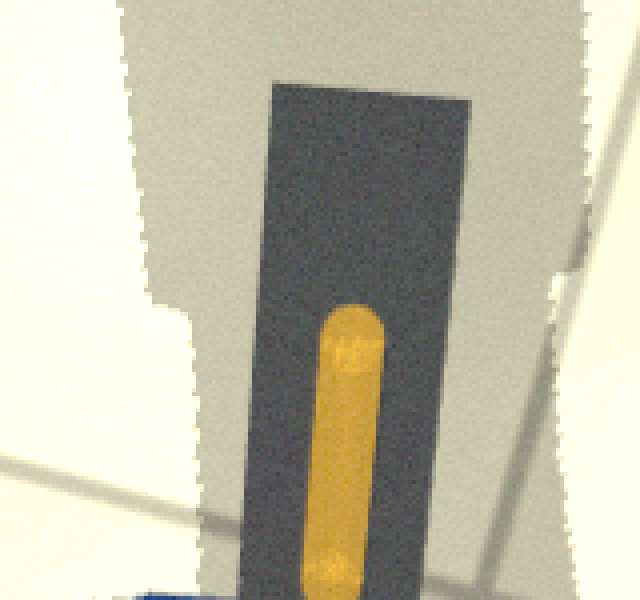

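View pics/w1b.png

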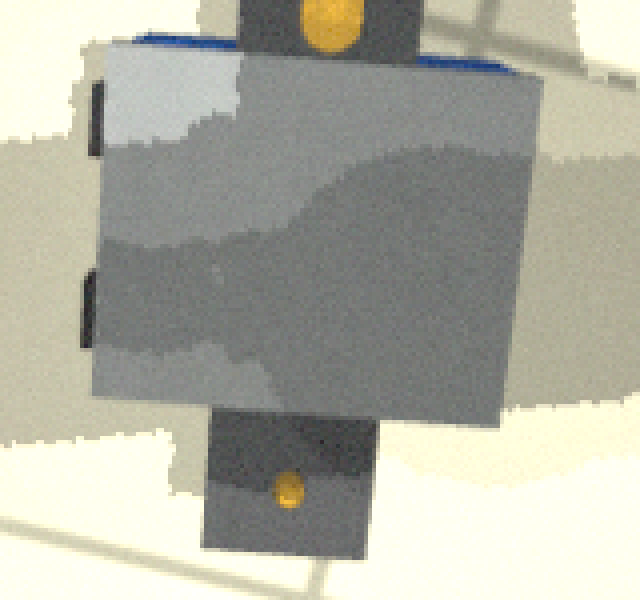

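Run:
```python
from h import *
c,_=load("w1")
a=lambda x,y:((x+.5)/4-.5+240,(y+.5)/4-.5+20)
b=lambda x,y:((x+.5)/4-.5+240,(y+.5)/4-.5+160)
P=[(a(272,84),-.160,.022),(a(470,101),-.160,-.022),(b(107,42),-.045,.053),(b(542,78),-.045,-.053),(b(499,427),.045,-.053),(b(92,397),.045,.053),(b(202,547),.085,.022),(b(365,559),.085,-.022)]
for z in(.045,):
    W=np.array([onz(c,p,z)[:2] for p,_,_ in P]);M=np.array([[x,y] for _,x,y in P])
    # rigid
    mw,mm=W.mean(0),M.mean(0);r,_=R.align_vectors(np.c_[W-mw,0*W[:,0]],np.c_[M-mm,0*M[:,0]])
    yaw=r.as_euler('zyx')[0];t=mw-r.as_matrix()[:2,:2]@mm
    res=W-(M@r.as_matrix()[:2,:2].T+t);sc=np.linalg.norm(W-mw)/np.linalg.norm(M-mm)
    print(z,"yaw",yaw,"lid_mid",t,"scale",sc);print((res*1000).round(1).tolist())
    A=r.as_matrix()[:2,:2]
    for n,u,zz in(("pin",b(289,487),.052),("headtop-",a(353,304),.06),("headtop+",b(331,52),.06)):
        w=onz(c,u,zz)[:2];print(n,w.round(4),(A.T@(w-t)*1000).round(1))
c,im=load("s1")
hsv=cv2.cvtColor(im,cv2.COLOR_BGR2HSV);m=cv2.inRange(hsv,(4,150,60),(14,255,255))
k,l,s,ce=cv2.connectedComponentsWithStats(m);print([(s[j].tolist(),ce[j].round(1).tolist()) for j in range(1,k) if s[j,4]>40])
```

```text
0.045 yaw -0.18420938674447473 lid_mid [0.58689892 0.01298556] scale 0.9972171504322067
[[0.3, 0.2], [0.3, 0.1], [0.0, 0.1], [0.2, -0.3], [-0.2, -0.1], [0.1, 0.3], [-0.4, 0.1], [-0.4, -0.3]]
pin [0.6489 0.0242] [63.   0.3]
headtop- [ 0.4749 -0.0082] [-114.     0.4]
headtop+ [0.5398 0.0048] [-47.8  -0.6]
[([219, 161, 13, 20, 83], [224.4, 171.2]), ([334, 338, 20, 23, 288], [343.3, 348.7])]
```

Run:
```python
from h import *
c,_=load("w1")
a=lambda x,y:((x+.5)/4-.5+240,(y+.5)/4-.5+20)
b=lambda x,y:((x+.5)/4-.5+240,(y+.5)/4-.5+160)
P=[(a(272,84),-.160,-.022),(a(470,101),-.160,.022),(b(107,42),-.045,-.053),(b(542,78),-.045,.053),(b(499,427),.045,.053),(b(92,397),.045,-.053),(b(202,547),.085,-.022),(b(365,559),.085,.022)]
W=np.array([onz(c,p,.045)[:2] for p,_,_ in P]);M=np.array([[x,y] for _,x,y in P])
mw,mm=W.mean(0),M.mean(0);r,_=R.align_vectors(np.c_[W-mw,0*W[:,0]],np.c_[M-mm,0*M[:,0]])
A=r.as_matrix()[:2,:2];t=mw-A@mm;print(r.as_rotvec(),t,((W-(M@A.T+t))*1000).round(1).tolist())
for n,u,zz in(("pin",b(289,487),.052),("headtop-",a(353,304),.06),("headtop+",b(331,52),.06)):
    w=onz(c,u,zz)[:2];print(n,w.round(4),(A.T@(w-t)*1000).round(1))
delta([0.465,-0.28,0.24],toolrot(0.11,0,1))
```

```text
[0.         0.         0.18420939] [0.58689892 0.01298556] [[0.3, 0.2], [0.3, 0.1], [0.0, 0.1], [0.2, -0.3], [-0.2, -0.1], [0.1, 0.3], [-0.4, 0.1], [-0.4, -0.3]]
pin [0.6489 0.0242] [63.  -0.3]
headtop- [ 0.4749 -0.0082] [-114.    -0.4]
headtop+ [0.5398 0.0048] [-47.8   0.6]
d [-0.6166 -0.4833 -0.0011] a [-0.0006  0.0009  0.1019] dist mm 313.3752638787361 deg 9.170353885628682
```

step_arm(
  deltas=[
    {"dx": -0.617, "dy": -0.483, "dz": 0, "ax": 0, "ay": 0, "az": 0.1, "gripper": 1},
    {"dx": -0.617, "dy": -0.483, "dz": 0, "ax": 0, "ay": 0, "az": 0.1, "gripper": 1},
    {"dx": -0.617, "dy": -0.483, "dz": 0, "ax": 0, "ay": 0, "az": 0.1, "gripper": 1},
    {"dx": -0.617, "dy": -0.483, "dz": 0, "ax": 0, "ay": 0, "az": 0.1, "gripper": 1},
    {"dx": -0.617, "dy": -0.483, "dz": 0, "ax": 0, "ay": 0, "az": 0.1, "gripper": 1},
    {"dx": -0.617, "dy": -0.483, "dz": 0, "ax": 0, "ay": 0, "az": 0.1, "gripper": 1},
    {"dx": -0.617, "dy": -0.483, "dz": 0, "ax": 0, "ay": 0, "az": 0.1, "gripper": 1},
    {"dx": -0.617, "dy": -0.483, "dz": 0, "ax": 0, "ay": 0, "az": 0.1, "gripper": 1},
    {"dx": -0.617, "dy": -0.483, "dz": 0, "ax": 0, "ay": 0, "az": 0.1, "gripper": 1},
    {"dx": -0.617, "dy": -0.483, "dz": 0, "ax": 0, "ay": 0, "az": 0.1, "gripper": 1},
  ],
)

```text
time_s: 2.75
eef_pos: [0.4645, -0.281, 0.2394]
ee_rot: [0.0, 0.666, 0.746, -0.001]
contact_force: [0.9, -0.0, 0.6]
grip_width: 1.004
```

Run:
```python
from h import *
st();shot("wrist","w2")
```

```text
t 2.75 p [ 0.4645 -0.281   0.2394] R [[-0.114, 0.993, -0.001], [0.993, 0.114, -0.001], [-0.001, -0.001, -1.0]] F [ 0.87 -0.    0.6 ] T [ 0.01 -0.04  0.01] g 1.004 q [-1.730e-01 -1.110e-01 -4.800e-02  1.000e-03 -1.634e+00 -1.284e+00]
```

View pics/w2.png

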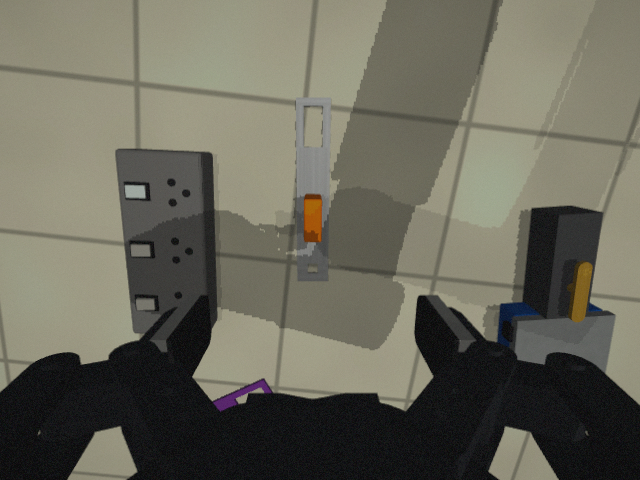

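Run:
```python
import cv2
a=cv2.imread('pics/w2.png')
b=cv2.convertScaleAbs(a[90:290,260:370],alpha=1.5,beta=0)
b=cv2.resize(b[:100],None,fx=6,fy=6,interpolation=3);cv2.imwrite('pics/w2a.png',b)
b=cv2.convertScaleAbs(a[190:290,260:370],alpha=1.5,beta=0)
b=cv2.resize(b,None,fx=6,fy=6,interpolation=3);cv2.imwrite('pics/w2b.png',b)
```

```text
(no output)
```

View pics/w2a.png

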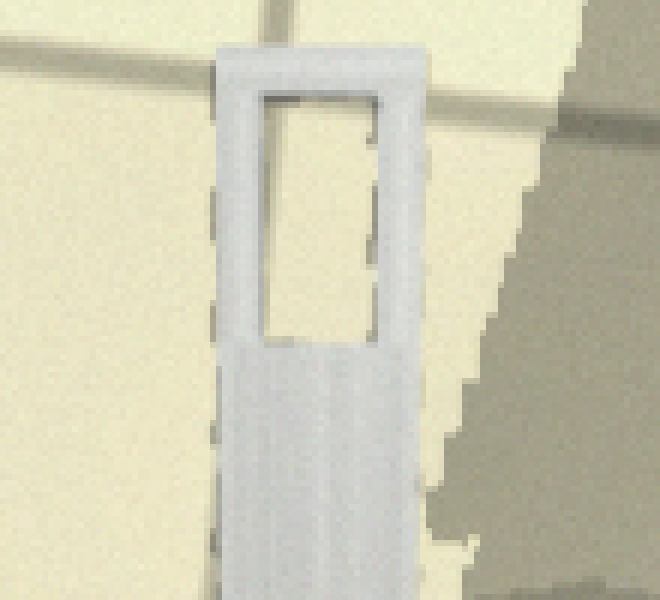

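View pics/w2b.png

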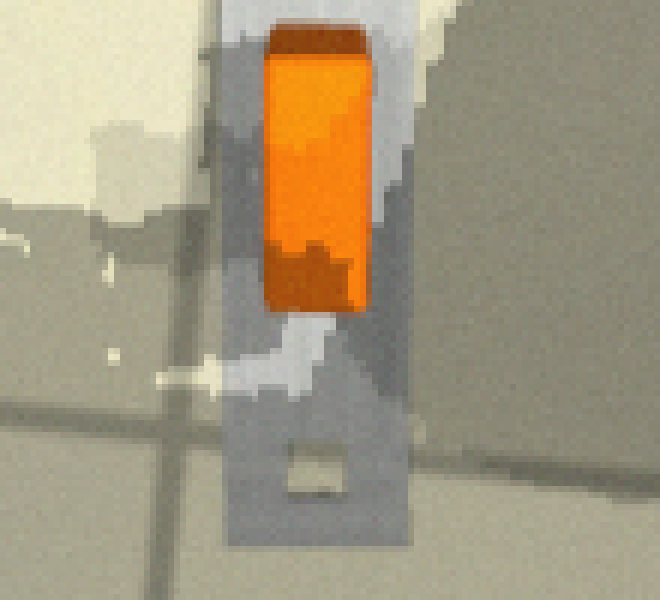

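Run:
```python
from h import *
c,_=load("w2")
a=lambda x,y:((x+.5)/6-.5+260,(y+.5)/6-.5+90)
b=lambda x,y:((x+.5)/6-.5+260,(y+.5)/6-.5+190)
P=[(a(217,48),-.1205,-.018),(a(427,48),-.1205,.018),(b(225,547),.081,-.018),(b(412,547),.081,.018),(a(262,343),-.0715,-.01),(a(379,343),-.0715,.01),(a(262,93),-.1125,-.01),(a(379,93),-.1125,.01)]
W=np.array([onz(c,p,.004)[:2] for p,_,_ in P]);M=np.array([[x,y] for _,x,y in P])
mw,mm=W.mean(0),M.mean(0);r,_=R.align_vectors(np.c_[W-mw,0*W[:,0]],np.c_[M-mm,0*M[:,0]])
A=r.as_matrix()[:2,:2];t=mw-A@mm;print(r.as_rotvec(),t,((W-(M@A.T+t))@A*1000).round(1).tolist(),np.linalg.norm(W-mw)/np.linalg.norm(M-mm))
G=np.array([onz(c,b(*p),.048)[:2] for p in((268,58),(371,58),(264,310),(370,310))])
print("grip corners bar frame",((G-t)@A*1000).round(1).tolist())
```

```text
[0.         0.         0.11198392] [ 0.46736428 -0.28119518] [[0.4, 0.1], [0.3, 0.1], [0.0, -0.4], [-0.1, 0.4], [0.1, -0.4], [0.1, 0.4], [-0.4, -0.2], [-0.4, -0.0]] 1.0001701625786823
grip corners bar frame [[-21.5, -8.4], [-21.5, 8.4], [21.1, -9.3], [21.0, 8.6]]
```

Run:
```python
from h import *
delta([0.4673,-0.2812,0.0145],toolrot(0.112,0,1))
```

```text
d [-0.0025  0.0059  0.5623] a [-0.0005  0.0007  0.0019] dist mm 224.915708953115 deg 0.18782035827765436
```

step_arm(
  deltas=[
    {"dx": -0.0025, "dy": 0.006, "dz": 0.2, "ax": 0, "ay": 0, "az": 0.002, "gripper": 1},
    {"dx": -0.0025, "dy": 0.006, "dz": 0.3, "ax": 0, "ay": 0, "az": 0.002, "gripper": 1},
    {"dx": -0.0025, "dy": 0.006, "dz": 0.4, "ax": 0, "ay": 0, "az": 0.002, "gripper": 1},
    {"dx": -0.0025, "dy": 0.006, "dz": 0.5, "ax": 0, "ay": 0, "az": 0.002, "gripper": 1},
    {"dx": -0.0025, "dy": 0.006, "dz": 0.562, "ax": 0, "ay": 0, "az": 0.002, "gripper": 1},
    {"dx": -0.0025, "dy": 0.006, "dz": 0.562, "ax": 0, "ay": 0, "az": 0.002, "gripper": 1},
    {"dx": -0.0025, "dy": 0.006, "dz": 0.562, "ax": 0, "ay": 0, "az": 0.002, "gripper": 1},
  ],
)

```text
time_s: 3.38
eef_pos: [0.4644, -0.2787, 0.0089]
ee_rot: [-0.004, 0.665, 0.747, -0.002]
contact_force: [0.1, 0.4, -0.2]
grip_width: 0.999
```

step_arm(
  deltas=[
    {"dx": 0, "dy": 0, "dz": 0, "ax": 0, "ay": 0, "az": 0, "gripper": 0.1},
    {"dx": 0, "dy": 0, "dz": 0, "ax": 0, "ay": 0, "az": 0, "gripper": 0.1},
    {"dx": 0, "dy": 0, "dz": 0, "ax": 0, "ay": 0, "az": 0, "gripper": 0.1},
    {"dx": 0, "dy": 0, "dz": 0, "ax": 0, "ay": 0, "az": 0, "gripper": 0.1},
    {"dx": 0, "dy": 0, "dz": 0, "ax": 0, "ay": 0, "az": 0, "gripper": 0.1},
    {"dx": 0, "dy": 0, "dz": 0, "ax": 0, "ay": 0, "az": 0, "gripper": 0.1},
  ],
  squeeze=70,
)

```text
time_s: 3.88
eef_pos: [0.4655, -0.2793, 0.0106]
ee_rot: [-0.003, 0.665, 0.747, -0.002]
contact_force: [0.0, -0.1, -2.4]
grip_width: 0.203
```

Run:
```python
from h import *
st()
```

```text
t 3.88 p [ 0.4655 -0.2793  0.0106] R [[-0.115, 0.993, -0.007], [0.993, 0.115, 0.001], [0.002, -0.007, -1.0]] F [ 0.03 -0.06 -2.42] T [-0.14 -0.27  0.05] g 0.203 q [-0.17  -0.017 -0.381  0.    -1.214 -1.286]
```

step_arm(
  deltas=[
    {"dx": 0, "dy": 0, "dz": -0.05, "ax": 0, "ay": 0, "az": 0, "gripper": 0.1},
    {"dx": 0, "dy": 0, "dz": -0.12, "ax": 0, "ay": 0, "az": 0, "gripper": 0.1},
    {"dx": 0, "dy": 0, "dz": -0.2, "ax": 0, "ay": 0, "az": 0, "gripper": 0.1},
    {"dx": 0, "dy": 0, "dz": -0.27, "ax": 0, "ay": 0, "az": 0, "gripper": 0.1},
    {"dx": 0, "dy": 0, "dz": -0.32, "ax": 0, "ay": 0, "az": 0, "gripper": 0.1},
    {"dx": 0, "dy": 0, "dz": -0.35, "ax": 0, "ay": 0, "az": 0, "gripper": 0.1},
    {"dx": 0, "dy": 0, "dz": -0.35, "ax": 0, "ay": 0, "az": 0, "gripper": 0.1},
    {"dx": 0, "dy": 0, "dz": -0.35, "ax": 0, "ay": 0, "az": 0, "gripper": 0.1},
    {"dx": 0, "dy": 0, "dz": -0.35, "ax": 0, "ay": 0, "az": 0, "gripper": 0.1},
  ],
)

```text
time_s: 4.63
eef_pos: [0.4656, -0.2789, 0.1482]
ee_rot: [-0.005, 0.665, 0.747, -0.002]
contact_force: [-0.6, -0.6, -3.6]
grip_width: 0.202
```

Run:
```python
from h import *
st();shot("wrist","w3")
a=cv2.imread('pics/w3.png');print(a.shape)
```

```text
t 4.63 p [ 0.4656 -0.2789  0.1482] R [[-0.115, 0.993, -0.01], [0.993, 0.115, 0.003], [0.004, -0.01, -1.0]] F [-0.61 -0.64 -3.6 ] T [ 0.   -0.06 -0.03] g 0.202 q [-1.700e-01 -9.700e-02 -2.010e-01 -1.000e-03 -1.478e+00 -1.286e+00]
(480, 640, 3)
```

View pics/w3.png

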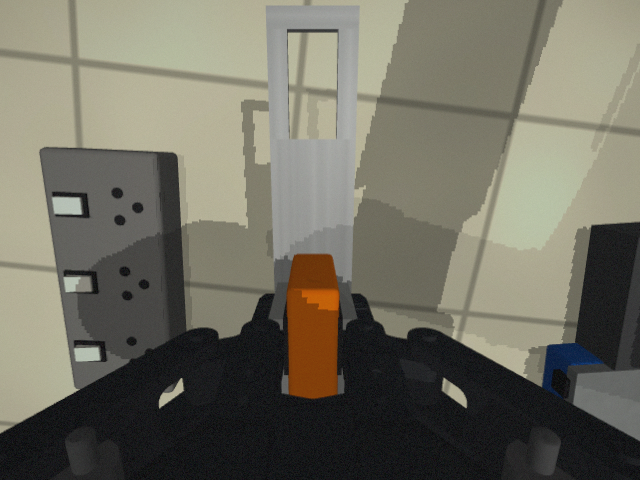

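The bar is held, with the eye in view at (313,85) px. Next I'll zoom in to get its pose in the hand.

Run:
```python
import cv2
a=cv2.imread('pics/w3.png')
b=cv2.convertScaleAbs(a[0:150,250:380],alpha=1.4,beta=0)
cv2.imwrite('pics/w3a.png',cv2.resize(b,None,fx=4,fy=4,interpolation=3))
b=cv2.convertScaleAbs(a[245:405,260:370],alpha=1.4,beta=0)
cv2.imwrite('pics/w3b.png',cv2.resize(b,None,fx=3.5,fy=3.5,interpolation=3))
```

```text
(no output)
```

View pics/w3a.png

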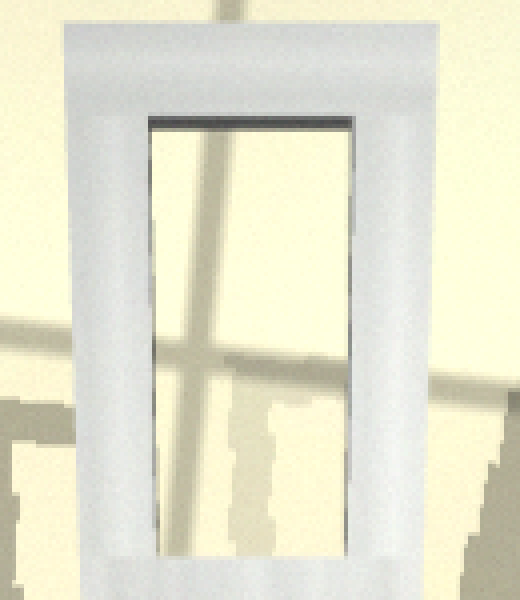

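View pics/w3b.png

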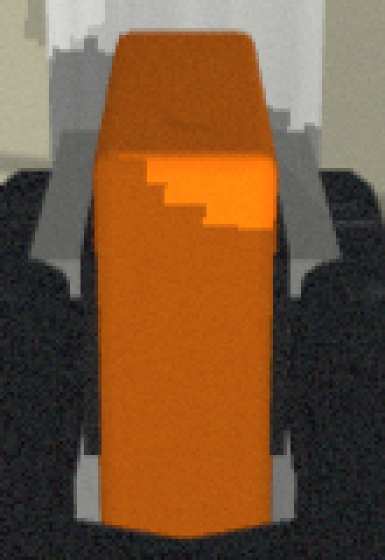

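Run:
```python
from h import *
c,_=load("w3")
a=lambda x,y:((x+.5)/4-.5+250,(y+.5)/4-.5)
b=lambda x,y:((x+.5)/3.5-.5+260,(y+.5)/3.5-.5+245)
I=[a(65,22),a(438,22),a(149,116),a(352,116),a(157,556),a(346,556),b(119,32),b(251,32),b(96,155),b(277,155)]
O=np.array([[-120.5,-18,4],[-120.5,18,4],[-112.5,-10,4],[-112.5,10,4],[-71.5,-10,4],[-71.5,10,4],[-22,-9,4],[-22,9,4],[-22,-9,48],[-22,9,48]])/1000
d=np.array([c["k1"].item(),0,0,0,0])
ok,rv,tv=cv2.solvePnP(O,np.array(I),c["intrinsics"],d)
pr=cv2.projectPoints(O,rv,tv,c["intrinsics"],d)[0][:,0];print((pr-I).round(1).tolist())
Rc=rot(c["rotation"]);Rb=Rc*R.from_rotvec(rv[:,0]);pb=c["xyz"]+Rc.apply(tv[:,0])
s=bot.observe();Rt=rot(s["ee_rot"]);p=s["eef_pos"]
print("bar R",Rb.as_matrix().round(4).tolist(),"euler zyx",Rb.as_euler("ZYX").round(4),"pos",pb)
T0=toolrot(0,0,1)
rel=Rt.inv()*Rb  # bar in tool
print("bar in tool: rotvec err vs nominal",(T0*rel).as_rotvec().round(4),"origin",(Rt.inv().apply(pb-p)*1000).round(2))
```

```text
[[-0.4, 0.3], [0.2, 0.4], [-0.2, 0.1], [0.5, 0.1], [-0.4, 0.0], [0.3, -0.0], [-1.0, -0.9], [1.1, -0.9], [-1.6, 0.3], [1.6, 0.2]]
bar R [[0.9933, -0.1154, -0.0108], [0.1154, 0.9933, -0.0017], [0.0109, 0.0005, 0.9999]] euler zyx [ 0.1157 -0.0109  0.0005] pos [ 0.46743208 -0.27907593  0.13955133]
bar in tool: rotvec err vs nominal [-0.0031 -0.0209  0.0004] origin [-0.41  1.94  8.54]
```

```bash
cat >> h.py <<'E'
BOX_R=R.from_euler('z',0.1842);BOX_P=np.array([0.5869,0.0130,0.045])
OFF=np.array([-0.0004,0.0019,0.0106]);D=0.010
REL=toolrot(0,0,1).inv()*R.from_euler('y',-D)   # bar axes in tool
def cur():
    s=bot.observe();Rt=rot(s["ee_rot"]);Rb=BOX_R.inv()*Rt*REL
    o=BOX_R.inv().apply(s["eef_pos"]+Rt.apply(OFF)-BOX_P)
    pt=lambda x,z=0:(o+Rb.apply([x,0,z]))*1000
    e=Rb.as_euler("ZYX");c=pt(-.1125)
    F=BOX_R.inv().apply(s["contact_force"])
    print(f"t {s['time_s']:.2f} cx {c[0]:.1f} cy {c[1]:.1f} cz {c[2]:.1f} tilt {-e[1]:.3f} yaw {e[0]:.3f} roll {e[2]:.3f} | out {pt(-.1205).round(1)} crossTop {pt(-.1125,.004)[2]:.1f} eye+ {pt(-.0715).round(1)} hole {pt(.065).round(1)} F {F.round(1)} T {s['torque'].round(2)} g {s['grip_width']:.3f}")
def tgt(cx,cz,th,y=0.,yaw=0.):
    Rb=BOX_R*R.from_euler('z',yaw)*R.from_euler('y',-th);Rt=Rb*REL.inv()
    c=BOX_P+BOX_R.apply(np.array([cx,y,cz])/1000)
    o=c-Rb.apply([-.1125,0,0]);print(f"-> cx {cx} cz {cz} th {th}",end=" ");return delta(o-Rt.apply(OFF),Rt)
E
python3 - <<'E'
from h import *
cur();tgt(-121,35,0.40)
E
```

```text
t 4.68 cx -283.2 cy -257.5 cz 92.5 tilt 0.000 yaw -0.069 roll 0.004 | out [-291.2 -256.9   92.5] crossTop 96.5 eye+ [-242.3 -260.3   92.5] hole [-106.2 -269.7   92.5] F [-1.1 -0.2 -3.8] T [-0.01 -0.04  0.02] g 0.202
-> cx -121 cz 35 th 0.4 d [0.6869 0.3278 0.0373] a [-0.2544  0.0061 -0.0438] dist mm 304.823387371383 deg 23.242260063164142
```

step_arm(
  deltas=[
    {"dx": 0.069, "dy": 0.033, "dz": 0, "ax": -0.03, "ay": 0, "az": -0.004, "gripper": 0.1},
    {"dx": 0.14, "dy": 0.066, "dz": 0, "ax": -0.06, "ay": 0, "az": -0.01, "gripper": 0.1},
    {"dx": 0.23, "dy": 0.11, "dz": 0, "ax": -0.09, "ay": 0, "az": -0.015, "gripper": 0.1},
    {"dx": 0.32, "dy": 0.153, "dz": 0, "ax": -0.13, "ay": 0, "az": -0.02, "gripper": 0.1},
    {"dx": 0.41, "dy": 0.196, "dz": 0, "ax": -0.17, "ay": 0, "az": -0.03, "gripper": 0.1},
    {"dx": 0.5, "dy": 0.239, "dz": 0.01, "ax": -0.2, "ay": 0.006, "az": -0.035, "gripper": 0.1},
    {"dx": 0.58, "dy": 0.277, "dz": 0.02, "ax": -0.23, "ay": 0.006, "az": -0.044, "gripper": 0.1},
    {"dx": 0.65, "dy": 0.31, "dz": 0.03, "ax": -0.25, "ay": 0.006, "az": -0.044, "gripper": 0.1},
    {"dx": 0.687, "dy": 0.328, "dz": 0.037, "ax": -0.254, "ay": 0.006, "az": -0.044, "gripper": 0.1},
    {"dx": 0.687, "dy": 0.328, "dz": 0.037, "ax": -0.254, "ay": 0.006, "az": -0.044, "gripper": 0.1},
  ],
)

```text
time_s: 5.52
eef_pos: [0.5628, 0.0117, 0.1293]
ee_rot: [0.122, 0.626, 0.756, 0.147]
contact_force: [0.2, -0.3, -2.4]
grip_width: 0.197
```

Run:
```python
from h import *
cur();shot("wrist","w4");cur();shot("side","s4");tgt(-121,25,0.40)
```

```text
t 5.52 cx -122.1 cy 2.3 cz 31.9 tilt 0.395 yaw 0.004 roll -0.000 | out [-129.4    2.3   28.9] crossTop 35.6 eye+ [-84.2   2.5  47.7] hole [ 41.8   3.  100.2] F [ 0.1 -0.3 -2.4] T [-0.39  1.5  -0.05] g 0.197
t 5.57 cx -122.3 cy 1.1 cz 32.7 tilt 0.395 yaw 0.003 roll -0.001 | out [-129.7    1.1   29.6] crossTop 36.4 eye+ [-84.4   1.2  48.5] hole [ 41.6   1.7 101. ] F [ 0.1 -1.  -2.7] T [-0.29  1.45  0.02] g 0.202
-> cx -121 cz 25 th 0.4 d [-0.0012 -0.0056  0.0195] a [-0.0027  0.      0.0012] dist mm 8.121941836223467 deg 0.2694134145367219
```

View pics/w4.png

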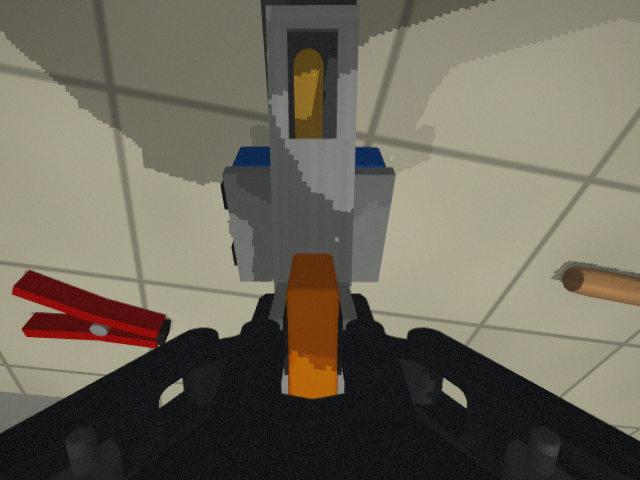

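Run:
```python
from h import *
c,im=load("w4")
hsv=cv2.cvtColor(im,cv2.COLOR_BGR2HSV);m=cv2.inRange(hsv,(15,110,50),(30,255,255));m[:, :280]=0;m[:,345:]=0;m[145:]=0
ys,xs=np.nonzero(m);print(ys.min(),ys.max(),[(y,xs[ys==y].min(),xs[ys==y].max()) for y in(55,70,90,110,130)])
for u in((308.5,47.5),):
    print((BOX_R.inv().apply(onz(c,u,.06)-BOX_P)*1000).round(1))
for y in(70,90,110,130):
    l,r=xs[ys==y].min(),xs[ys==y].max();print((BOX_R.inv().apply(onz(c,((l+r)/2,y),.06)-BOX_P)*1000).round(1), (r-l+1))
b=cv2.convertScaleAbs(im[0:150,250:380],alpha=1.8,beta=10);cv2.imwrite('pics/w4a.png',cv2.resize(b,None,fx=4,fy=4,interpolation=3))
```

```text
48 137 [(55, np.int64(297), np.int64(320)), (70, np.int64(293), np.int64(323)), (90, np.int64(294), np.int64(322)), (110, np.int64(294), np.int64(322)), (130, np.int64(295), np.int64(321))]
[-114.5    0.4   15. ]
[-1.052e+02  1.000e-01  1.500e+01] 31
[-96.3   0.1  15. ] 29
[-86.9   0.   15. ] 29
[-76.8  -0.   15. ] 27
```

View pics/w4a.png

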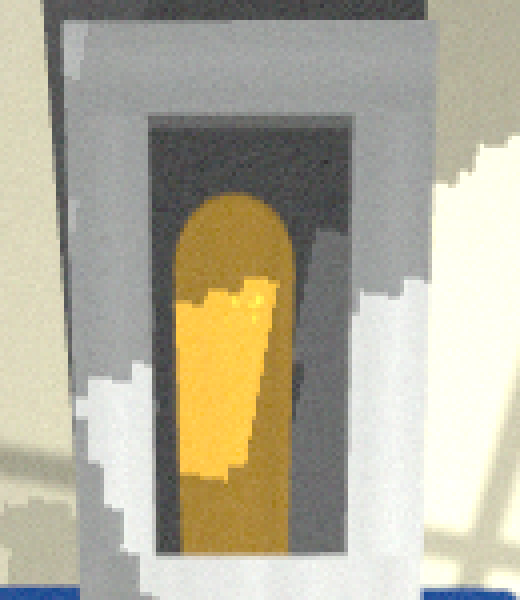

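View pics/s4.png

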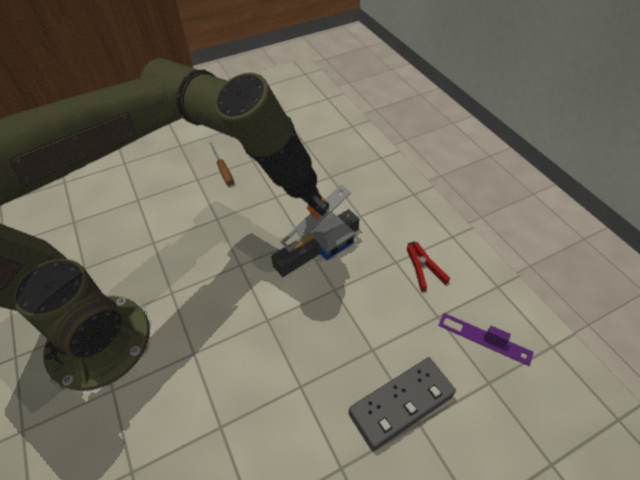

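Run:
```python
from h import *
cur();tgt(-121,14,0.40);tgt(-121,9,0.40)
```

```text
t 5.62 cx -122.1 cy 0.3 cz 33.5 tilt 0.396 yaw 0.002 roll -0.001 | out [-129.5    0.3   30.4] crossTop 37.2 eye+ [-84.3   0.4  49.3] hole [ 41.7   0.6 101.9] F [-0.1 -0.5 -3.2] T [-0.3   1.41 -0.07] g 0.202
-> cx -121 cz 14 th 0.4 d [-0.0012 -0.0159  0.045 ] a [-0.0027  0.      0.0012] dist mm 19.08639468689207 deg 0.2694134145367219
-> cx -121 cz 9 th 0.4 d [-0.0012 -0.0206  0.0565] a [-0.0027  0.      0.0012] dist mm 24.080957581281307 deg 0.2694134145367219
```

step_arm(
  deltas=[
    {"dx": -0.001, "dy": -0.004, "dz": 0.011, "ax": -0.003, "ay": 0, "az": 0.001, "gripper": 0.1},
    {"dx": -0.001, "dy": -0.008, "dz": 0.022, "ax": -0.003, "ay": 0, "az": 0.001, "gripper": 0.1},
    {"dx": -0.001, "dy": -0.012, "dz": 0.033, "ax": -0.003, "ay": 0, "az": 0.001, "gripper": 0.1},
    {"dx": -0.001, "dy": -0.016, "dz": 0.045, "ax": -0.003, "ay": 0, "az": 0.001, "gripper": 0.1},
    {"dx": -0.001, "dy": -0.016, "dz": 0.045, "ax": -0.003, "ay": 0, "az": 0.001, "gripper": 0.1},
    {"dx": -0.001, "dy": -0.016, "dz": 0.045, "ax": -0.003, "ay": 0, "az": 0.001, "gripper": 0.1},
    {"dx": -0.001, "dy": -0.016, "dz": 0.045, "ax": -0.003, "ay": 0, "az": 0.001, "gripper": 0.1},
    {"dx": -0.001, "dy": -0.016, "dz": 0.045, "ax": -0.003, "ay": 0, "az": 0.001, "gripper": 0.1},
  ],
)

```text
time_s: 6.28
eef_pos: [0.5642, 0.0092, 0.1123]
ee_rot: [0.124, 0.627, 0.755, 0.149]
contact_force: [-0.7, -0.3, -2.6]
grip_width: 0.201
```

Run:
```python
from h import *
cur();shot("wrist","w5");tgt(-121,4.7,0.40)
```

```text
t 6.28 cx -120.8 cy -0.0 cz 14.3 tilt 0.401 yaw 0.000 roll -0.000 | out [-128.2   -0.    11.2] crossTop 18.0 eye+ [-83.   -0.   30.3] hole [42.6  0.  83.6] F [-0.8 -0.1 -2.6] T [-0.21  1.35  0.04] g 0.201
-> cx -121 cz 4.7 th 0.4 d [-0.0002 -0.0096  0.0223] a [ 0.0006 -0.      0.0002] dist mm 9.705730123150232 deg 0.05977750330266306
```

View pics/w5.png

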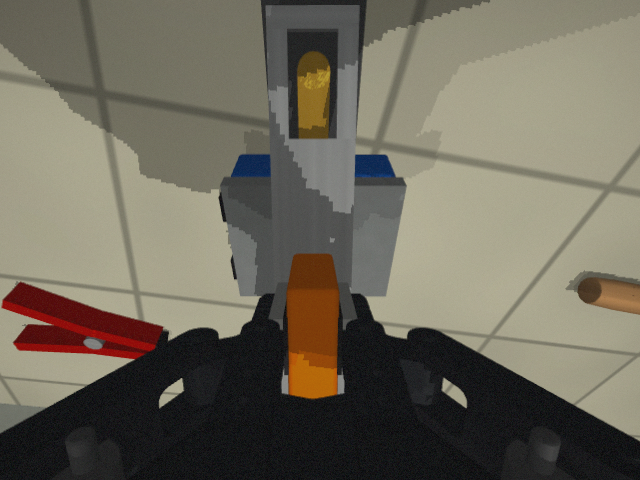

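step_arm(
  deltas=[
    {"dx": 0, "dy": -0.003, "dz": 0.006, "ax": 0, "ay": 0, "az": 0, "gripper": 0.1},
    {"dx": 0, "dy": -0.005, "dz": 0.011, "ax": 0, "ay": 0, "az": 0, "gripper": 0.1},
    {"dx": 0, "dy": -0.007, "dz": 0.016, "ax": 0, "ay": 0, "az": 0, "gripper": 0.1},
    {"dx": 0, "dy": -0.0096, "dz": 0.0223, "ax": 0, "ay": 0, "az": 0, "gripper": 0.1},
    {"dx": 0, "dy": -0.0096, "dz": 0.0223, "ax": 0, "ay": 0, "az": 0, "gripper": 0.1},
    {"dx": 0, "dy": -0.0096, "dz": 0.0223, "ax": 0, "ay": 0, "az": 0, "gripper": 0.1},
    {"dx": 0, "dy": -0.0096, "dz": 0.0223, "ax": 0, "ay": 0, "az": 0, "gripper": 0.1},
  ],
)

```text
time_s: 6.92
eef_pos: [0.5641, 0.0092, 0.1026]
ee_rot: [0.124, 0.627, 0.755, 0.149]
contact_force: [-0.5, -0.6, -3.2]
grip_width: 0.201
```

Run:
```python
from h import *
cur();shot("wrist","w6");tgt(-121,4.2,0.40);tgt(-121,3.2,0.4)
```

```text
t 6.92 cx -120.9 cy 0.0 cz 4.6 tilt 0.401 yaw 0.000 roll -0.000 | out [-128.3    0.     1.5] crossTop 8.3 eye+ [-83.1   0.   20.6] hole [42.5  0.1 73.9] F [-0.6 -0.5 -3.2] T [-0.22  1.41 -0.03] g 0.201
-> cx -121 cz 4.2 th 0.4 d [-0.0002 -0.0008  0.0014] a [ 0.0008 -0.      0.0002] dist mm 0.6387821004148541 deg 0.07317827888378658
-> cx -121 cz 3.2 th 0.4 d [-0.0002 -0.0017  0.0037] a [ 0.0008 -0.      0.0002] dist mm 1.6311204774072445 deg 0.07317827888378658
```

View pics/w6.png

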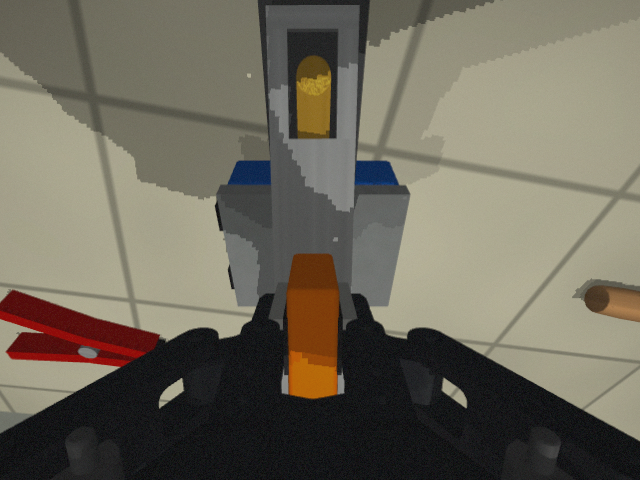

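step_arm(
  deltas=[
    {"dx": 0, "dy": -0.0008, "dz": 0.0018, "ax": 0, "ay": 0, "az": 0, "gripper": 0.1},
    {"dx": 0, "dy": -0.0008, "dz": 0.0018, "ax": 0, "ay": 0, "az": 0, "gripper": 0.1},
    {"dx": 0, "dy": -0.0008, "dz": 0.0018, "ax": 0, "ay": 0, "az": 0, "gripper": 0.1},
    {"dx": 0, "dy": -0.0008, "dz": 0.0018, "ax": 0, "ay": 0, "az": 0, "gripper": 0.1},
  ],
)

```text
time_s: 7.3
eef_pos: [0.5641, 0.0092, 0.102]
ee_rot: [0.124, 0.627, 0.755, 0.149]
contact_force: [0.2, 0.2, -3.6]
grip_width: 0.204
```

Run:
```python
from h import *
cur()
```

```text
t 7.30 cx -120.8 cy 0.0 cz 4.0 tilt 0.401 yaw 0.000 roll -0.000 | out [-128.2    0.     0.9] crossTop 7.7 eye+ [-83.1   0.1  20. ] hole [42.6  0.1 73.3] F [ 0.2  0.2 -3.6] T [-0.22  1.41 -0.07] g 0.204
```

step_arm(
  deltas=[
    {"dx": 0, "dy": -0.0008, "dz": 0.0018, "ax": 0, "ay": 0, "az": 0, "gripper": 0.1},
    {"dx": 0, "dy": -0.0008, "dz": 0.0018, "ax": 0, "ay": 0, "az": 0, "gripper": 0.1},
    {"dx": 0, "dy": -0.0008, "dz": 0.0018, "ax": 0, "ay": 0, "az": 0, "gripper": 0.1},
    {"dx": 0, "dy": -0.0008, "dz": 0.0018, "ax": 0, "ay": 0, "az": 0, "gripper": 0.1},
  ],
)

```text
time_s: 7.63
eef_pos: [0.5641, 0.0092, 0.1012]
ee_rot: [0.124, 0.627, 0.755, 0.149]
contact_force: [-0.1, 0.0, -2.7]
grip_width: 0.201
```

Run:
```python
from h import *
cur()
```

```text
t 7.63 cx -120.9 cy 0.0 cz 3.1 tilt 0.401 yaw 0.000 roll -0.000 | out [-128.3    0.     0. ] crossTop 6.8 eye+ [-83.2   0.1  19.2] hole [42.5  0.1 72.5] F [-0.1  0.  -2.7] T [-0.24  1.41 -0.03] g 0.201
```

No contact yet, so I'll keep feeling downward in 0.6 mm steps.

step_arm(
  deltas=[
    {"dx": 0, "dy": -0.0006, "dz": 0.0014, "ax": 0, "ay": 0, "az": 0, "gripper": 0.1},
    {"dx": 0, "dy": -0.0006, "dz": 0.0014, "ax": 0, "ay": 0, "az": 0, "gripper": 0.1},
    {"dx": 0, "dy": -0.0006, "dz": 0.0014, "ax": 0, "ay": 0, "az": 0, "gripper": 0.1},
    {"dx": 0, "dy": -0.0006, "dz": 0.0014, "ax": 0, "ay": 0, "az": 0, "gripper": 0.1},
  ],
)

```text
time_s: 7.97
eef_pos: [0.5643, 0.0093, 0.1009]
ee_rot: [0.124, 0.627, 0.755, 0.15]
contact_force: [-0.3, -0.3, -0.8]
grip_width: 0.204
```

Run:
```python
from h import *
cur()
```

```text
t 7.97 cx -120.7 cy 0.0 cz 2.9 tilt 0.402 yaw 0.001 roll -0.000 | out [-128.     0.    -0.3] crossTop 6.6 eye+ [-82.9   0.1  18.9] hole [42.7  0.1 72.3] F [-0.3 -0.2 -0.8] T [-0.23  1.43 -0.01] g 0.204
```

step_arm(
  deltas=[
    {"dx": 0, "dy": -0.0004, "dz": 0.001, "ax": 0, "ay": 0, "az": 0, "gripper": 0.1},
    {"dx": 0, "dy": -0.0004, "dz": 0.001, "ax": 0, "ay": 0, "az": 0, "gripper": 0.1},
    {"dx": 0, "dy": -0.0004, "dz": 0.001, "ax": 0, "ay": 0, "az": 0, "gripper": 0.1},
    {"dx": 0, "dy": -0.0004, "dz": 0.001, "ax": 0, "ay": 0, "az": 0, "gripper": 0.1},
  ],
)

```text
time_s: 8.3
eef_pos: [0.5643, 0.0093, 0.1007]
ee_rot: [0.125, 0.627, 0.755, 0.15]
contact_force: [-0.4, 0.8, 0.2]
grip_width: 0.199
```

Run:
```python
from h import *
cur()
```

```text
t 8.30 cx -120.6 cy 0.0 cz 2.6 tilt 0.402 yaw 0.001 roll -0.000 | out [-127.9    0.    -0.5] crossTop 6.3 eye+ [-82.8   0.   18.7] hole [42.8  0.1 72.1] F [-0.2  0.9  0.2] T [-0.22  1.58  0.08] g 0.199
```

Run:
```python
from h import *
tgt(-120.8,4.4,0.40);tgt(-105,4.4,0.4);tgt(-92,4.4,.4)
```

```text
-> cx -120.8 cz 4.4 th 0.4 d [-0.0002  0.0012 -0.0038] a [0.0013 0.0001 0.0003] dist mm 1.5848051853341003 deg 0.12226133542484799
-> cx -105 cz 4.4 th 0.4 d [-0.0002  0.0377  0.0113] a [0.0013 0.0001 0.0003] dist mm 15.764899838651786 deg 0.12226133542484799
-> cx -92 cz 4.4 th 0.4 d [-0.0002  0.0678  0.0238] a [0.0013 0.0001 0.0003] dist mm 28.728974293146887 deg 0.12226133542484799
```

step_arm(
  deltas=[
    {"dx": 0, "dy": 0.0012, "dz": -0.0038, "ax": 0.001, "ay": 0, "az": 0, "gripper": 0.1},
    {"dx": 0, "dy": 0.0012, "dz": -0.0038, "ax": 0.001, "ay": 0, "az": 0, "gripper": 0.1},
    {"dx": 0, "dy": 0.0012, "dz": -0.0038, "ax": 0.001, "ay": 0, "az": 0, "gripper": 0.1},
    {"dx": 0, "dy": 0.0085, "dz": -0.0008, "ax": 0.001, "ay": 0, "az": 0, "gripper": 0.1},
    {"dx": 0, "dy": 0.0158, "dz": 0.0022, "ax": 0.001, "ay": 0, "az": 0, "gripper": 0.1},
    {"dx": 0, "dy": 0.0231, "dz": 0.0052, "ax": 0.001, "ay": 0, "az": 0, "gripper": 0.1},
    {"dx": 0, "dy": 0.0304, "dz": 0.0083, "ax": 0.001, "ay": 0, "az": 0, "gripper": 0.1},
    {"dx": 0, "dy": 0.0377, "dz": 0.0113, "ax": 0.001, "ay": 0, "az": 0, "gripper": 0.1},
    {"dx": 0, "dy": 0.0377, "dz": 0.0113, "ax": 0.001, "ay": 0, "az": 0, "gripper": 0.1},
    {"dx": 0, "dy": 0.0377, "dz": 0.0113, "ax": 0.001, "ay": 0, "az": 0, "gripper": 0.1},
  ],
)

```text
time_s: 9.13
eef_pos: [0.5798, 0.0121, 0.1021]
ee_rot: [0.124, 0.627, 0.755, 0.149]
contact_force: [-0.2, -0.1, -2.7]
grip_width: 0.202
```

Run:
```python
from h import *
cur();tgt(-92,4.4,.4);shot("wrist","w7")
```

```text
t 9.13 cx -105.0 cy -0.0 cz 4.2 tilt 0.400 yaw 0.000 roll -0.000 | out [-112.3   -0.     1.1] crossTop 7.9 eye+ [-67.2  -0.   20.2] hole [58.5  0.1 73.3] F [-0.2 -0.1 -2.7] T [-0.26  1.44 -0.03] g 0.202
-> cx -92 cz 4.4 th 0.4 d [-0.0001  0.0302  0.0118] a [-0.      0.0001  0.0003] dist mm 12.960317336363358 deg 0.026600948059193042
```

View pics/w7.png

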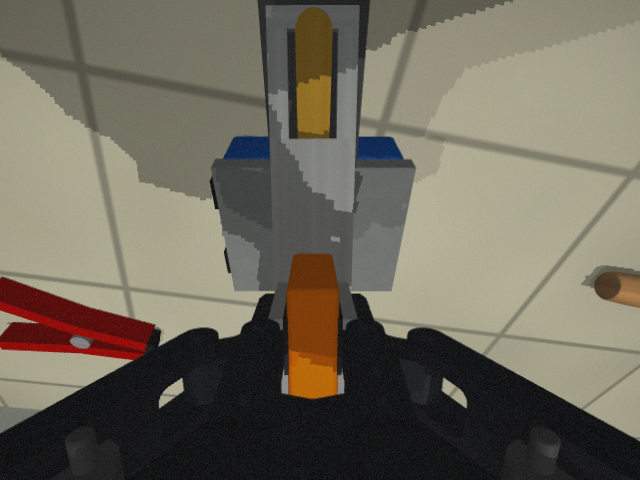

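The crosspiece is now under the head: the head end at (313,10) covers it. No contact force yet, so I'll keep drawing in.

step_arm(
  deltas=[
    {"dx": 0, "dy": 0.005, "dz": 0.002, "ax": 0, "ay": 0, "az": 0, "gripper": 0.1},
    {"dx": 0, "dy": 0.01, "dz": 0.004, "ax": 0, "ay": 0, "az": 0, "gripper": 0.1},
    {"dx": 0, "dy": 0.015, "dz": 0.006, "ax": 0, "ay": 0, "az": 0, "gripper": 0.1},
    {"dx": 0, "dy": 0.02, "dz": 0.008, "ax": 0, "ay": 0, "az": 0, "gripper": 0.1},
    {"dx": 0, "dy": 0.025, "dz": 0.01, "ax": 0, "ay": 0, "az": 0, "gripper": 0.1},
    {"dx": 0, "dy": 0.03, "dz": 0.0118, "ax": 0, "ay": 0, "az": 0, "gripper": 0.1},
    {"dx": 0, "dy": 0.03, "dz": 0.0118, "ax": 0, "ay": 0, "az": 0, "gripper": 0.1},
    {"dx": 0, "dy": 0.03, "dz": 0.0118, "ax": 0, "ay": 0, "az": 0, "gripper": 0.1},
  ],
)

```text
time_s: 9.85
eef_pos: [0.5925, 0.0145, 0.1022]
ee_rot: [0.124, 0.627, 0.755, 0.149]
contact_force: [0.0, -0.8, -3.9]
grip_width: 0.2
```

Run:
```python
from h import *
cur();tgt(-89,4.4,.4);tgt(-87,4.4,.4);tgt(-86,4.4,.4)
```

```text
t 9.85 cx -92.1 cy -0.0 cz 4.4 tilt 0.400 yaw 0.000 roll -0.000 | out [-99.5  -0.    1.2] crossTop 8.0 eye+ [-54.3  -0.   20.3] hole [71.4  0.  73.5] F [-0.1 -0.8 -3.9] T [-0.27  1.44 -0.02] g 0.200
-> cx -89 cz 4.4 th 0.4 d [-0.      0.0072  0.0028] a [-0.0001  0.0002  0.0002] dist mm 3.1039038214680454 deg 0.028248226944416425
-> cx -87 cz 4.4 th 0.4 d [-0.      0.0119  0.0047] a [-0.0001  0.0002  0.0002] dist mm 5.10365800721471 deg 0.028248226944416425
-> cx -86 cz 4.4 th 0.4 d [-0.      0.0142  0.0057] a [-0.0001  0.0002  0.0002] dist mm 6.103595507194767 deg 0.028248226944416425
```

step_arm(
  deltas=[
    {"dx": 0, "dy": 0.0036, "dz": 0.0014, "ax": 0, "ay": 0, "az": 0, "gripper": 0.1},
    {"dx": 0, "dy": 0.0072, "dz": 0.0028, "ax": 0, "ay": 0, "az": 0, "gripper": 0.1},
    {"dx": 0, "dy": 0.0095, "dz": 0.0037, "ax": 0, "ay": 0, "az": 0, "gripper": 0.1},
    {"dx": 0, "dy": 0.0119, "dz": 0.0047, "ax": 0, "ay": 0, "az": 0, "gripper": 0.1},
    {"dx": 0, "dy": 0.0119, "dz": 0.0047, "ax": 0, "ay": 0, "az": 0, "gripper": 0.1},
    {"dx": 0, "dy": 0.0119, "dz": 0.0047, "ax": 0, "ay": 0, "az": 0, "gripper": 0.1},
  ],
)

```text
time_s: 10.35
eef_pos: [0.5975, 0.0154, 0.1022]
ee_rot: [0.124, 0.627, 0.755, 0.149]
contact_force: [-0.1, 0.2, -2.9]
grip_width: 0.203
```

Run:
```python
from h import *
cur()
```

```text
t 10.35 cx -87.0 cy -0.0 cz 4.4 tilt 0.400 yaw 0.000 roll -0.000 | out [-94.4  -0.    1.3] crossTop 8.0 eye+ [-49.2  -0.   20.3] hole [76.5  0.  73.4] F [-0.1  0.2 -2.9] T [-0.29  1.43  0.  ] g 0.203
```

step_arm(
  deltas=[
    {"dx": 0, "dy": 0.0018, "dz": 0.0007, "ax": 0, "ay": 0, "az": 0, "gripper": 0.1},
    {"dx": 0, "dy": 0.0018, "dz": 0.0007, "ax": 0, "ay": 0, "az": 0, "gripper": 0.1},
    {"dx": 0, "dy": 0.0018, "dz": 0.0007, "ax": 0, "ay": 0, "az": 0, "gripper": 0.1},
    {"dx": 0, "dy": 0.0018, "dz": 0.0007, "ax": 0, "ay": 0, "az": 0, "gripper": 0.1},
  ],
)

```text
time_s: 10.68
eef_pos: [0.5982, 0.0155, 0.1023]
ee_rot: [0.124, 0.627, 0.755, 0.149]
contact_force: [-0.7, -0.5, -3.9]
grip_width: 0.201
```

Run:
```python
from h import *
cur()
```

```text
t 10.68 cx -86.2 cy -0.0 cz 4.4 tilt 0.400 yaw 0.000 roll -0.000 | out [-93.6  -0.    1.3] crossTop 8.1 eye+ [-48.5  -0.   20.4] hole [77.3  0.  73.5] F [-0.8 -0.3 -3.9] T [-0.22  1.42  0.  ] g 0.201
```

step_arm(
  deltas=[
    {"dx": 0, "dy": 0.0018, "dz": 0.0007, "ax": 0, "ay": 0, "az": 0, "gripper": 0.1},
    {"dx": 0, "dy": 0.0018, "dz": 0.0007, "ax": 0, "ay": 0, "az": 0, "gripper": 0.1},
    {"dx": 0, "dy": 0.0018, "dz": 0.0007, "ax": 0, "ay": 0, "az": 0, "gripper": 0.1},
    {"dx": 0, "dy": 0.0018, "dz": 0.0007, "ax": 0, "ay": 0, "az": 0, "gripper": 0.1},
  ],
)

```text
time_s: 11.02
eef_pos: [0.599, 0.0157, 0.1023]
ee_rot: [0.124, 0.627, 0.755, 0.149]
contact_force: [-0.0, 0.1, -2.2]
grip_width: 0.201
```

Run:
```python
from h import *
cur()
```

```text
t 11.02 cx -85.5 cy -0.0 cz 4.4 tilt 0.400 yaw 0.000 roll -0.000 | out [-92.8  -0.    1.3] crossTop 8.1 eye+ [-47.7   0.   20.3] hole [78.   0.1 73.5] F [-0.   0.1 -2.2] T [-0.27  1.4   0.01] g 0.201
```

step_arm(
  deltas=[
    {"dx": 0, "dy": 0.0012, "dz": 0.0005, "ax": 0, "ay": 0, "az": 0, "gripper": 0.1},
    {"dx": 0, "dy": 0.0012, "dz": 0.0005, "ax": 0, "ay": 0, "az": 0, "gripper": 0.1},
    {"dx": 0, "dy": 0.0012, "dz": 0.0005, "ax": 0, "ay": 0, "az": 0, "gripper": 0.1},
    {"dx": 0, "dy": 0.0012, "dz": 0.0005, "ax": 0, "ay": 0, "az": 0, "gripper": 0.1},
  ],
)

```text
time_s: 11.35
eef_pos: [0.5995, 0.0158, 0.1022]
ee_rot: [0.124, 0.627, 0.755, 0.149]
contact_force: [-0.1, -0.1, -3.5]
grip_width: 0.204
```

Run:
```python
from h import *
cur()
```

```text
t 11.35 cx -85.0 cy -0.0 cz 4.4 tilt 0.400 yaw 0.000 roll -0.000 | out [-92.3  -0.    1.3] crossTop 8.0 eye+ [-47.2   0.   20.3] hole [78.5  0.1 73.4] F [-0.1 -0.1 -3.5] T [-0.25  1.41 -0.04] g 0.204
```

step_arm(
  deltas=[
    {"dx": 0, "dy": 0.0015, "dz": 0.0006, "ax": 0, "ay": 0, "az": 0, "gripper": 0.1},
    {"dx": 0, "dy": 0.0015, "dz": 0.0006, "ax": 0, "ay": 0, "az": 0, "gripper": 0.1},
    {"dx": 0, "dy": 0.0015, "dz": 0.0006, "ax": 0, "ay": 0, "az": 0, "gripper": 0.1},
    {"dx": 0, "dy": 0.0015, "dz": 0.0006, "ax": 0, "ay": 0, "az": 0, "gripper": 0.1},
  ],
)

```text
time_s: 11.68
eef_pos: [0.6, 0.0158, 0.1021]
ee_rot: [0.124, 0.627, 0.755, 0.149]
contact_force: [-1.3, 0.0, -3.1]
grip_width: 0.203
```

Run:
```python
from h import *
cur()
```

```text
t 11.68 cx -84.4 cy -0.0 cz 4.3 tilt 0.399 yaw 0.000 roll -0.000 | out [-91.8  -0.1   1.2] crossTop 8.0 eye+ [-46.7  -0.   20.3] hole [79.1 -0.  73.3] F [-1.3  0.3 -3.1] T [-0.28  1.72 -0.02] g 0.203
```

step_arm(
  deltas=[
    {"dx": 0, "dy": 0.0012, "dz": 0.0005, "ax": 0, "ay": 0, "az": 0, "gripper": 0.1},
    {"dx": 0, "dy": 0.0012, "dz": 0.0005, "ax": 0, "ay": 0, "az": 0, "gripper": 0.1},
    {"dx": 0, "dy": 0.0012, "dz": 0.0005, "ax": 0, "ay": 0, "az": 0, "gripper": 0.1},
    {"dx": 0, "dy": 0.0012, "dz": 0.0005, "ax": 0, "ay": 0, "az": 0, "gripper": 0.1},
  ],
)

```text
time_s: 12.02
eef_pos: [0.6003, 0.0159, 0.1019]
ee_rot: [0.124, 0.627, 0.755, 0.148]
contact_force: [-1.7, 0.0, -2.8]
grip_width: 0.201
```

Run:
```python
from h import *
cur()
```

```text
t 12.02 cx -84.2 cy -0.1 cz 4.1 tilt 0.399 yaw 0.000 roll -0.000 | out [-91.5  -0.1   1. ] crossTop 7.8 eye+ [-46.4  -0.1  20. ] hole [79.4 -0.  73. ] F [-1.6  0.3 -2.8] T [-0.33  2.15  0.02] g 0.201
```

Run:
```python
from h import *
tgt(-84.2,4.4,.36);tgt(-84.2,4.6,.32);tgt(-84.2,4.8,.28)
```

```text
-> cx -84.2 cz 4.4 th 0.36 d [0.0001 0.0011 0.01  ] a [0.0247 0.0002 0.0001] dist mm 4.037860893111665 deg 2.218727730036804
-> cx -84.2 cz 4.6 th 0.32 d [0.0001 0.0018 0.0207] a [0.0501 0.0002 0.0001] dist mm 8.30377095173402 deg 4.510496739202342
-> cx -84.2 cz 4.8 th 0.28 d [0.0001 0.0021 0.0313] a [0.0756 0.0002 0.0001] dist mm 12.562777632651152 deg 6.802307630787557
```

step_arm(
  deltas=[
    {"dx": 0, "dy": 0.0006, "dz": 0.005, "ax": 0.0123, "ay": 0, "az": 0, "gripper": 0.1},
    {"dx": 0, "dy": 0.0011, "dz": 0.01, "ax": 0.0247, "ay": 0, "az": 0, "gripper": 0.1},
    {"dx": 0, "dy": 0.0015, "dz": 0.0153, "ax": 0.0374, "ay": 0, "az": 0, "gripper": 0.1},
    {"dx": 0, "dy": 0.0018, "dz": 0.0207, "ax": 0.0501, "ay": 0, "az": 0, "gripper": 0.1},
    {"dx": 0, "dy": 0.002, "dz": 0.026, "ax": 0.0628, "ay": 0, "az": 0, "gripper": 0.1},
    {"dx": 0, "dy": 0.0021, "dz": 0.0313, "ax": 0.0756, "ay": 0, "az": 0, "gripper": 0.1},
    {"dx": 0, "dy": 0.0021, "dz": 0.0313, "ax": 0.0756, "ay": 0, "az": 0, "gripper": 0.1},
    {"dx": 0, "dy": 0.0021, "dz": 0.0313, "ax": 0.0756, "ay": 0, "az": 0, "gripper": 0.1},
  ],
)

```text
time_s: 12.68
eef_pos: [0.6057, 0.0169, 0.0898]
ee_rot: [0.086, 0.633, 0.762, 0.103]
contact_force: [-2.9, -0.4, -4.9]
grip_width: 0.202
```

Run:
```python
from h import *
cur();tgt(-84.2,4.9,.26);tgt(-84.1,5,.24);tgt(-84.1,5,.2)
shot("wrist","w8")
```

```text
t 12.68 cx -84.4 cy -0.0 cz 4.2 tilt 0.278 yaw -0.000 roll -0.000 | out [-92.  -0.   2.] crossTop 8.1 eye+ [-44.9  -0.   15.5] hole [86.3 -0.1 53. ] F [-2.9  0.1 -4.9] T [-0.25  1.97  0.02] g 0.202
-> cx -84.2 cz 4.9 th 0.26 d [0.0001 0.0013 0.0035] a [ 0.0116  0.0003 -0.0001] dist mm 1.5058406435712874 deg 1.0482394154744428
-> cx -84.1 cz 5 th 0.24 d [0.0001 0.002  0.0089] a [ 0.0244  0.0003 -0.0001] dist mm 3.652120006130035 deg 2.193973239393021
-> cx -84.1 cz 5 th 0.2 d [0.0001 0.0026 0.02  ] a [ 0.0498  0.0003 -0.0001] dist mm 8.068416253863944 deg 4.485719460166179
```

View pics/w8.png

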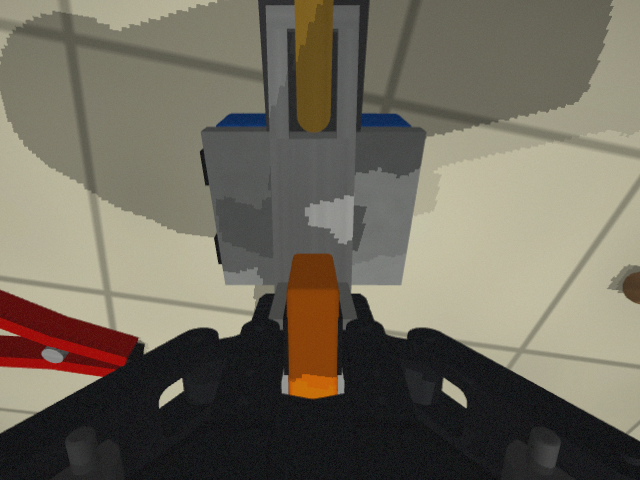

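step_arm(
  deltas=[
    {"dx": 0, "dy": 0.0013, "dz": 0.0035, "ax": 0.0116, "ay": 0, "az": 0, "gripper": 0.1},
    {"dx": 0, "dy": 0.0013, "dz": 0.0035, "ax": 0.0116, "ay": 0, "az": 0, "gripper": 0.1},
    {"dx": 0, "dy": 0.002, "dz": 0.0089, "ax": 0.0244, "ay": 0, "az": 0, "gripper": 0.1},
    {"dx": 0, "dy": 0.002, "dz": 0.0089, "ax": 0.0244, "ay": 0, "az": 0, "gripper": 0.1},
    {"dx": 0, "dy": 0.002, "dz": 0.0089, "ax": 0.0244, "ay": 0, "az": 0, "gripper": 0.1},
  ],
)

```text
time_s: 13.15
eef_pos: [0.6073, 0.0171, 0.0866]
ee_rot: [0.073, 0.635, 0.764, 0.088]
contact_force: [-3.3, -0.4, -4.4]
grip_width: 0.202
```

Run:
```python
from h import *
cur();tgt(-84.1,5,.22);tgt(-84.1,5,.19);tgt(-84.1,5,.16)
```

```text
t 13.15 cx -84.2 cy -0.1 cz 5.0 tilt 0.240 yaw -0.000 roll -0.000 | out [-92.   -0.1   3.1] crossTop 8.9 eye+ [-44.4  -0.1  14.7] hole [88.2 -0.1 47.1] F [-3.3  0.2 -4.4] T [-0.31  2.24 -0.  ] g 0.202
-> cx -84.1 cz 5 th 0.22 d [0.0002 0.0009 0.0055] a [ 0.0126  0.0003 -0.0001] dist mm 2.2188379348886698 deg 1.1355437906130537
-> cx -84.1 cz 5 th 0.19 d [0.0002 0.0015 0.0138] a [ 0.0317  0.0003 -0.0001] dist mm 5.549172895232551 deg 2.8541726412770627
-> cx -84.1 cz 5 th 0.16 d [0.0002 0.0018 0.0221] a [ 0.0508  0.0003 -0.0001] dist mm 8.880909682096325 deg 4.572985296687342
```

step_arm(
  deltas=[
    {"dx": 0, "dy": 0.0009, "dz": 0.0055, "ax": 0.0126, "ay": 0, "az": 0, "gripper": 0.1},
    {"dx": 0, "dy": 0.0012, "dz": 0.0096, "ax": 0.022, "ay": 0, "az": 0, "gripper": 0.1},
    {"dx": 0, "dy": 0.0015, "dz": 0.0138, "ax": 0.0317, "ay": 0, "az": 0, "gripper": 0.1},
    {"dx": 0, "dy": 0.0017, "dz": 0.018, "ax": 0.0412, "ay": 0, "az": 0, "gripper": 0.1},
    {"dx": 0, "dy": 0.0018, "dz": 0.0221, "ax": 0.0508, "ay": 0, "az": 0, "gripper": 0.1},
    {"dx": 0, "dy": 0.0018, "dz": 0.0221, "ax": 0.0508, "ay": 0, "az": 0, "gripper": 0.1},
    {"dx": 0, "dy": 0.0018, "dz": 0.0221, "ax": 0.0508, "ay": 0, "az": 0, "gripper": 0.1},
  ],
)

```text
time_s: 13.73
eef_pos: [0.6097, 0.0175, 0.0774]
ee_rot: [0.048, 0.637, 0.767, 0.057]
contact_force: [-5.2, -2.0, -4.7]
grip_width: 0.204
```

Run:
```python
from h import *
cur();tgt(-84.2,4.5,.13);tgt(-84.2,4,.1);tgt(-84.2,3,.07)
shot("wrist","w9")
```

```text
t 13.73 cx -84.4 cy -0.2 cz 4.4 tilt 0.158 yaw -0.000 roll -0.001 | out [-92.3  -0.2   3.2] crossTop 8.4 eye+ [-43.9  -0.2  10.9] hole [90.9 -0.2 32.5] F [-5.5 -1.  -4.7] T [-0.37  2.21 -0.04] g 0.204
-> cx -84.2 cz 4.5 th 0.13 d [0.0005 0.0012 0.0078] a [ 0.0181  0.0004 -0.0003] dist mm 3.164246653980368 deg 1.633440589835769
-> cx -84.2 cz 4 th 0.1 d [0.0005 0.0015 0.0174] a [ 0.0372  0.0004 -0.0003] dist mm 6.976399888368347 deg 3.3520119614212565
-> cx -84.2 cz 3 th 0.07 d [0.0005 0.0014 0.0282] a [ 0.0563  0.0004 -0.0003] dist mm 11.286933084712059 deg 5.070788041309296
```

View pics/w9.png

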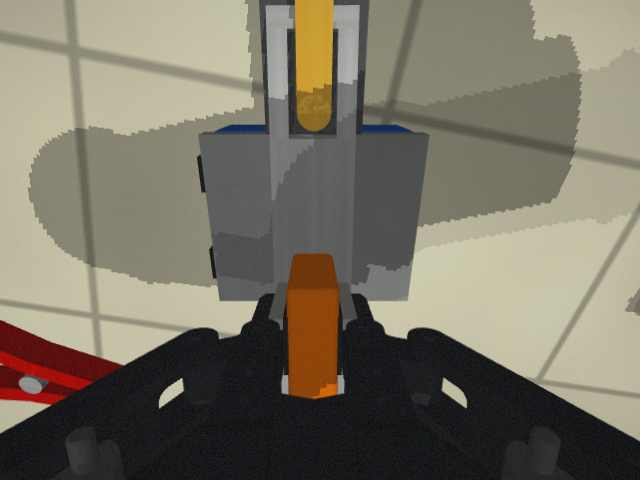

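Run:
```python
from h import *
cur();tgt(-85.2,4.2,.15);tgt(-85.2,4,.12);tgt(-85.2,2.5,.09);tgt(-85.4,1.3,.062)
```

```text
t 13.78 cx -84.4 cy -0.2 cz 4.5 tilt 0.159 yaw -0.000 roll -0.001 | out [-92.3  -0.2   3.2] crossTop 8.4 eye+ [-43.9  -0.2  11. ] hole [90.9 -0.2 32.6] F [-5.2  1.2 -5.2] T [-0.48  2.14  0.05] g 0.201
-> cx -85.2 cz 4.2 th 0.15 d [ 0.0005 -0.0019  0.0029] a [ 0.0057  0.0004 -0.0003] dist mm 1.389556379804852 deg 0.5137712965643081
-> cx -85.2 cz 4 th 0.12 d [ 0.0005 -0.0013  0.0117] a [ 0.0248  0.0004 -0.0003] dist mm 4.709437927210292 deg 2.2312937501033274
-> cx -85.2 cz 2.5 th 0.09 d [ 0.0005 -0.0014  0.0237] a [ 0.0439  0.0004 -0.0003] dist mm 9.511551666874256 deg 3.949991621939986
-> cx -85.4 cz 1.3 th 0.062 d [ 0.0005 -0.0021  0.0344] a [ 0.0617  0.0004 -0.0003] dist mm 13.79158901226345 deg 5.554207620838901
```

step_arm(
  deltas=[
    {"dx": 0.0005, "dy": -0.0019, "dz": 0.0029, "ax": 0.0057, "ay": 0, "az": 0, "gripper": 0.1},
    {"dx": 0.0005, "dy": -0.0019, "dz": 0.0029, "ax": 0.0057, "ay": 0, "az": 0, "gripper": 0.1},
    {"dx": 0.0005, "dy": -0.0016, "dz": 0.0073, "ax": 0.0152, "ay": 0, "az": 0, "gripper": 0.1},
    {"dx": 0.0005, "dy": -0.0013, "dz": 0.0117, "ax": 0.0248, "ay": 0, "az": 0, "gripper": 0.1},
    {"dx": 0.0005, "dy": -0.0013, "dz": 0.0177, "ax": 0.0344, "ay": 0, "az": 0, "gripper": 0.1},
    {"dx": 0.0005, "dy": -0.0014, "dz": 0.0237, "ax": 0.0439, "ay": 0, "az": 0, "gripper": 0.1},
    {"dx": 0.0005, "dy": -0.0014, "dz": 0.0237, "ax": 0.0439, "ay": 0, "az": 0, "gripper": 0.1},
    {"dx": 0.0005, "dy": -0.0014, "dz": 0.0237, "ax": 0.0439, "ay": 0, "az": 0, "gripper": 0.1},
  ],
)

```text
time_s: 14.45
eef_pos: [0.6109, 0.0179, 0.0677]
ee_rot: [0.026, 0.639, 0.768, 0.031]
contact_force: [-0.4, -0.4, -3.1]
grip_width: 0.197
```

Run:
```python
from h import *
cur();tgt(-85.4,1.3,.062);tgt(-88,1.3,.062)
```

```text
t 14.45 cx -84.8 cy 0.1 cz 2.2 tilt 0.090 yaw -0.001 roll -0.001 | out [-92.8   0.1   1.4] crossTop 6.1 eye+ [-44.    0.    5.8] hole [92.  -0.  18.1] F [-0.4 -0.3 -3.1] T [-0.1   0.59  0.01] g 0.197
-> cx -85.4 cz 1.3 th 0.062 d [-0.     -0.001   0.0097] a [ 0.0177  0.0004 -0.0003] dist mm 3.907947565768588 deg 1.5972740913411567
-> cx -88 cz 1.3 th 0.062 d [-0.     -0.0074  0.0092] a [ 0.0177  0.0004 -0.0003] dist mm 4.734991783702856 deg 1.5972740913411567
```

Run:
```python
from h import *
tgt(-86,1.1,.055);tgt(-94,1.1,.055);tgt(-104,1.1,.055)
```

```text
-> cx -86 cz 1.1 th 0.055 d [-0.     -0.0024  0.012 ] a [ 0.0222  0.0004 -0.0003] dist mm 4.907997464732156 deg 1.9982159308198206
-> cx -94 cz 1.1 th 0.055 d [-0.     -0.0223  0.0104] a [ 0.0222  0.0004 -0.0003] dist mm 9.847355406359691 deg 1.9982159308198206
-> cx -104 cz 1.1 th 0.055 d [-0.     -0.0472  0.0085] a [ 0.0222  0.0004 -0.0003] dist mm 19.185225310921986 deg 1.9982159308198206
```

step_arm(
  deltas=[
    {"dx": 0, "dy": -0.0012, "dz": 0.006, "ax": 0.011, "ay": 0, "az": 0, "gripper": 0.1},
    {"dx": 0, "dy": -0.0024, "dz": 0.012, "ax": 0.0222, "ay": 0, "az": 0, "gripper": 0.1},
    {"dx": 0, "dy": -0.0024, "dz": 0.012, "ax": 0.0222, "ay": 0, "az": 0, "gripper": 0.1},
    {"dx": 0, "dy": -0.0024, "dz": 0.012, "ax": 0.0222, "ay": 0, "az": 0, "gripper": 0.1},
    {"dx": 0, "dy": -0.0024, "dz": 0.012, "ax": 0.0222, "ay": 0, "az": 0, "gripper": 0.1},
  ],
)

```text
time_s: 14.87
eef_pos: [0.6105, 0.0178, 0.0628]
ee_rot: [0.015, 0.639, 0.769, 0.017]
contact_force: [0.1, -0.5, -3.6]
grip_width: 0.198
```

Run:
```python
from h import *
cur();tgt(-94,1.1,.055);tgt(-104,1.1,.055)
```

```text
t 14.87 cx -85.8 cy 0.1 cz 1.1 tilt 0.055 yaw -0.000 roll -0.001 | out [-93.8   0.1   0.7] crossTop 5.1 eye+ [-44.9   0.1   3.4] hole [91.4 -0.  10.9] F [ 0.  -0.5 -3.6] T [ 0.01  0.2  -0.01] g 0.198
-> cx -94 cz 1.1 th 0.055 d [-0.0001 -0.0204 -0.0008] a [ 0.0002  0.0004 -0.0003] dist mm 8.178444512741184 deg 0.04829152468263974
-> cx -104 cz 1.1 th 0.055 d [-0.0001 -0.0454 -0.0019] a [ 0.0002  0.0004 -0.0003] dist mm 18.178303699299185 deg 0.04829152468263974
```

step_arm(
  deltas=[
    {"dx": 0, "dy": -0.005, "dz": -0.0002, "ax": 0, "ay": 0, "az": 0, "gripper": 0.1},
    {"dx": 0, "dy": -0.01, "dz": -0.0004, "ax": 0, "ay": 0, "az": 0, "gripper": 0.1},
    {"dx": 0, "dy": -0.015, "dz": -0.0006, "ax": 0, "ay": 0, "az": 0, "gripper": 0.1},
    {"dx": 0, "dy": -0.02, "dz": -0.0008, "ax": 0, "ay": 0, "az": 0, "gripper": 0.1},
    {"dx": 0, "dy": -0.026, "dz": -0.0011, "ax": 0, "ay": 0, "az": 0, "gripper": 0.1},
    {"dx": 0, "dy": -0.032, "dz": -0.0013, "ax": 0, "ay": 0, "az": 0, "gripper": 0.1},
    {"dx": 0, "dy": -0.039, "dz": -0.0016, "ax": 0, "ay": 0, "az": 0, "gripper": 0.1},
    {"dx": 0, "dy": -0.0454, "dz": -0.0019, "ax": 0, "ay": 0, "az": 0, "gripper": 0.1},
    {"dx": 0, "dy": -0.0454, "dz": -0.0019, "ax": 0, "ay": 0, "az": 0, "gripper": 0.1},
    {"dx": 0, "dy": -0.0454, "dz": -0.0019, "ax": 0, "ay": 0, "az": 0, "gripper": 0.1},
  ],
)

```text
time_s: 15.7
eef_pos: [0.5926, 0.0145, 0.0629]
ee_rot: [0.015, 0.639, 0.769, 0.017]
contact_force: [-0.2, 0.8, -2.2]
grip_width: 0.207
```

Run:
```python
from h import *
cur();tgt(-112.5,1.1,.055)
shot("wrist","w10");shot("scene","c10");shot("side","s10")
```

```text
t 15.70 cx -104.1 cy 0.0 cz 1.1 tilt 0.056 yaw -0.000 roll -0.001 | out [-112.1    0.     0.7] crossTop 5.1 eye+ [-63.1   0.    3.4] hole [73.2 -0.1 11. ] F [-0.   0.8 -2.2] T [-0.    0.14  0.01] g 0.207
-> cx -112.5 cz 1.1 th 0.055 d [ 0.     -0.0211 -0.0008] a [ 0.0004  0.0004 -0.0003] dist mm 8.426742634921013 deg 0.0562432429373587
```

View pics/w10.png

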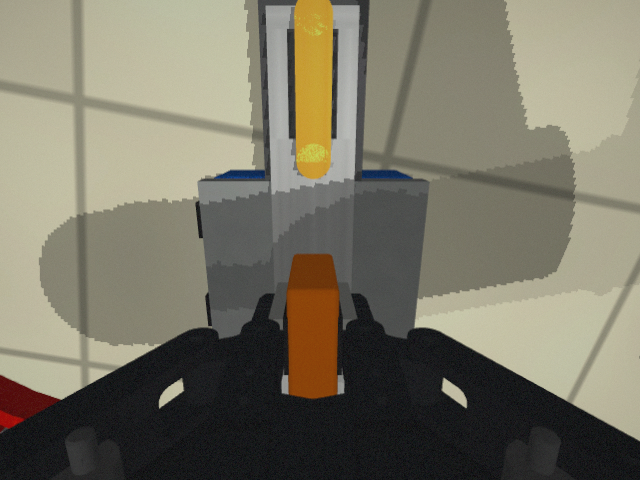

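step_arm(
  deltas=[
    {"dx": 0, "dy": -0.005, "dz": -0.0002, "ax": 0, "ay": 0, "az": 0, "gripper": 0.1},
    {"dx": 0, "dy": -0.01, "dz": -0.0004, "ax": 0, "ay": 0, "az": 0, "gripper": 0.1},
    {"dx": 0, "dy": -0.015, "dz": -0.0006, "ax": 0, "ay": 0, "az": 0, "gripper": 0.1},
    {"dx": 0, "dy": -0.0211, "dz": -0.0008, "ax": 0, "ay": 0, "az": 0, "gripper": 0.1},
    {"dx": 0, "dy": -0.0211, "dz": -0.0008, "ax": 0, "ay": 0, "az": 0, "gripper": 0.1},
    {"dx": 0, "dy": -0.0211, "dz": -0.0008, "ax": 0, "ay": 0, "az": 0, "gripper": 0.1},
    {"dx": 0, "dy": -0.0211, "dz": -0.0008, "ax": 0, "ay": 0, "az": 0, "gripper": 0.1},
  ],
)

```text
time_s: 16.43
eef_pos: [0.5845, 0.013, 0.0628]
ee_rot: [0.015, 0.639, 0.769, 0.017]
contact_force: [0.0, 0.5, -2.4]
grip_width: 0.202
```

Run:
```python
from h import *
cur();tgt(-112.5,1.1,.03);tgt(-112.5,0.6,.02);tgt(-112.5,0,0)
for n,f in(("scene","c11"),("side","s11")): shot(n,f)
a=cv2.imread('pics/s11.png')[190:270,300:380];b=cv2.imread('pics/c11.png')[230:300,280:360]
m=np.zeros((400,800,3),np.uint8);m[:,:400]=cv2.resize(a,(400,400),interpolation=3);m[:350,400:]=cv2.resize(b,(400,350),interpolation=3)
cv2.imwrite('pics/x11.png',cv2.convertScaleAbs(m,alpha=1.6))
```

```text
t 16.43 cx -112.3 cy 0.1 cz 1.1 tilt 0.056 yaw -0.000 roll -0.001 | out [-1.203e+02  1.000e-01  6.000e-01] crossTop 5.1 eye+ [-71.4   0.    3.3] hole [64.9 -0.  10.9] F [ 0.1  0.5 -2.4] T [-0.06  0.16 -0.04] g 0.202
-> cx -112.5 cz 1.1 th 0.03 d [-0.      0.0002  0.007 ] a [ 0.0163  0.0004 -0.0003] dist mm 2.784494213597758 deg 1.4678252163969523
-> cx -112.5 cz 0.6 th 0.02 d [-0.      0.0003  0.011 ] a [ 0.0227  0.0004 -0.0003] dist mm 4.394033174954102 deg 2.0405737873493415
-> cx -112.5 cz 0 th 0 d [-0.      0.0006  0.018 ] a [ 0.0354  0.0004 -0.0003] dist mm 7.2155844565113965 deg 3.1862966142084517
```

View pics/x11.png

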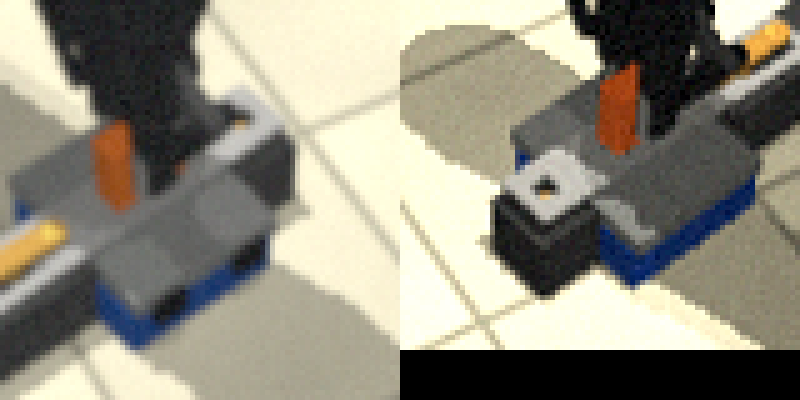

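Both views show the brass pin inside the hole (crop 240,120 and 547,188). Lowering the hole end now.

step_arm(
  deltas=[
    {"dx": 0, "dy": 0.0001, "dz": 0.0023, "ax": 0.0055, "ay": 0, "az": 0, "gripper": 0.1},
    {"dx": 0, "dy": 0.0001, "dz": 0.0047, "ax": 0.011, "ay": 0, "az": 0, "gripper": 0.1},
    {"dx": 0, "dy": 0.0002, "dz": 0.007, "ax": 0.0163, "ay": 0, "az": 0, "gripper": 0.1},
    {"dx": 0, "dy": 0.0003, "dz": 0.009, "ax": 0.0195, "ay": 0, "az": 0, "gripper": 0.1},
    {"dx": 0, "dy": 0.0003, "dz": 0.011, "ax": 0.0227, "ay": 0, "az": 0, "gripper": 0.1},
    {"dx": 0, "dy": 0.0003, "dz": 0.011, "ax": 0.0227, "ay": 0, "az": 0, "gripper": 0.1},
    {"dx": 0, "dy": 0.0003, "dz": 0.011, "ax": 0.0227, "ay": 0, "az": 0, "gripper": 0.1},
  ],
)

```text
time_s: 17.12
eef_pos: [0.5848, 0.013, 0.0581]
ee_rot: [0.003, 0.639, 0.769, 0.003]
contact_force: [0.2, 0.3, -2.3]
grip_width: 0.201
```

Run:
```python
from h import *
cur();tgt(-112.5,.2,.005);tgt(-112.5,0,0)
```

```text
t 17.12 cx -112.5 cy 0.1 cz 0.4 tilt 0.019 yaw -0.001 roll -0.001 | out [-1.205e+02  1.000e-01  2.000e-01] crossTop 4.4 eye+ [-71.5   0.    1.2] hole [65.  -0.   3.8] F [ 0.2  0.2 -2.3] T [ 0.01  0.04 -0.02] g 0.201
-> cx -112.5 cz 0.2 th 0.005 d [-0.      0.0004  0.0044] a [ 0.0092  0.0004 -0.0004] dist mm 1.7759228215032639 deg 0.8286507981198625
-> cx -112.5 cz 0 th 0 d [-0.      0.0005  0.0063] a [ 0.0124  0.0004 -0.0004] dist mm 2.531077408408789 deg 1.1147289022222189
```

step_arm(
  deltas=[
    {"dx": 0, "dy": 0.0002, "dz": 0.0022, "ax": 0.0046, "ay": 0, "az": 0, "gripper": 0.1},
    {"dx": 0, "dy": 0.0004, "dz": 0.0044, "ax": 0.0092, "ay": 0, "az": 0, "gripper": 0.1},
    {"dx": 0, "dy": 0.0005, "dz": 0.0063, "ax": 0.0124, "ay": 0, "az": 0, "gripper": 0.1},
    {"dx": 0, "dy": 0.0005, "dz": 0.0063, "ax": 0.0124, "ay": 0, "az": 0, "gripper": 0.1},
    {"dx": 0, "dy": 0.0005, "dz": 0.0063, "ax": 0.0124, "ay": 0, "az": 0, "gripper": 0.1},
  ],
)

```text
time_s: 17.53
eef_pos: [0.5853, 0.0131, 0.0557]
ee_rot: [-0.003, 0.639, 0.769, -0.004]
contact_force: [0.1, 0.7, -3.0]
grip_width: 0.201
```

Run:
```python
from h import *
cur()
```

```text
t 17.53 cx -112.3 cy 0.1 cz 0.1 tilt 0.000 yaw -0.001 roll -0.001 | out [-1.203e+02  1.000e-01  1.000e-01] crossTop 4.1 eye+ [-71.3   0.    0.1] hole [65.2 -0.1  0.1] F [ 0.2  0.6 -3. ] T [ 0.02 -0.13 -0.01] g 0.201
```

step_arm(
  deltas=[
    {"dx": 0, "dy": 0, "dz": 0.001, "ax": 0, "ay": 0, "az": 0, "gripper": 0.1},
    {"dx": 0, "dy": 0, "dz": 0.001, "ax": 0, "ay": 0, "az": 0, "gripper": 0.1},
    {"dx": 0, "dy": 0, "dz": 0.001, "ax": 0, "ay": 0, "az": 0, "gripper": 0.1},
  ],
)

```text
time_s: 17.78
eef_pos: [0.5854, 0.0131, 0.0556]
ee_rot: [-0.003, 0.639, 0.769, -0.004]
contact_force: [-2.0, 0.6, -0.9]
grip_width: 0.205
```

Run:
```python
from h import *
cur()
```

```text
t 17.78 cx -112.2 cy 0.0 cz -0.1 tilt 0.001 yaw -0.001 roll -0.001 | out [-1.202e+02  0.000e+00 -1.000e-01] crossTop 3.9 eye+ [-71.2  -0.   -0. ] hole [65.3 -0.1  0.1] F [-1.9  0.9 -0.9] T [0.04 0.19 0.02] g 0.205
```

The bar is seated lightly. Opening to 0.75 so the fingers stay clear, then lifting straight up.

step_arm(
  deltas=[
    {"dx": 0, "dy": 0, "dz": 0, "ax": 0, "ay": 0, "az": 0, "gripper": 0.35},
    {"dx": 0, "dy": 0, "dz": 0, "ax": 0, "ay": 0, "az": 0, "gripper": 0.6},
    {"dx": 0, "dy": 0, "dz": 0, "ax": 0, "ay": 0, "az": 0, "gripper": 0.75},
    {"dx": 0, "dy": 0, "dz": 0, "ax": 0, "ay": 0, "az": 0, "gripper": 0.75},
    {"dx": 0, "dy": 0, "dz": 0, "ax": 0, "ay": 0, "az": 0, "gripper": 0.75},
    {"dx": 0, "dy": 0, "dz": 0, "ax": 0, "ay": 0, "az": 0, "gripper": 0.75},
    {"dx": 0, "dy": 0, "dz": 0, "ax": 0, "ay": 0, "az": 0, "gripper": 0.75},
  ],
)

```text
time_s: 18.37
eef_pos: [0.5854, 0.0131, 0.0557]
ee_rot: [-0.003, 0.639, 0.769, -0.004]
contact_force: [0.0, -0.4, -0.4]
grip_width: 0.748
```

step_arm(
  deltas=[
    {"dx": 0, "dy": 0, "dz": -0.03, "ax": 0, "ay": 0, "az": 0, "gripper": 0.75},
    {"dx": 0, "dy": 0, "dz": -0.07, "ax": 0, "ay": 0, "az": 0, "gripper": 0.75},
    {"dx": 0, "dy": 0, "dz": -0.13, "ax": 0, "ay": 0, "az": 0, "gripper": 0.75},
    {"dx": 0, "dy": 0, "dz": -0.2, "ax": 0, "ay": 0, "az": 0, "gripper": 0.75},
    {"dx": 0, "dy": 0, "dz": -0.28, "ax": 0, "ay": 0, "az": 0, "gripper": 0.75},
    {"dx": 0, "dy": 0, "dz": -0.36, "ax": 0, "ay": 0, "az": 0, "gripper": 0.75},
    {"dx": 0, "dy": 0, "dz": -0.42, "ax": 0, "ay": 0, "az": 0, "gripper": 1},
    {"dx": 0, "dy": 0, "dz": -0.45, "ax": 0, "ay": 0, "az": 0, "gripper": 1},
    {"dx": 0, "dy": 0, "dz": -0.45, "ax": 0, "ay": 0, "az": 0, "gripper": 1},
    {"dx": 0, "dy": 0, "dz": -0.45, "ax": 0, "ay": 0, "az": 0, "gripper": 1},
  ],
)

```text
time_s: 19.2
eef_pos: [0.5871, 0.0137, 0.2361]
ee_rot: [-0.003, 0.639, 0.769, -0.003]
contact_force: [0.6, 1.3, -0.8]
grip_width: 0.999
```

Run:
```python
from h import *
st();shot("wrist","w12");shot("scene","c12");shot("side","s12")
a=cv2.imread('pics/s12.png')[190:280,265:375];b=cv2.imread('pics/c12.png')[220:300,285:385]
m=np.zeros((330,800,3),np.uint8);m[:327,:400]=cv2.resize(a,(400,327),interpolation=3);m[:320,400:]=cv2.resize(b,(400,320),interpolation=3)
cv2.imwrite('pics/x12.png',cv2.convertScaleAbs(m,alpha=1.5))
```

```text
t 19.2 p [0.5871 0.0137 0.2361] R [[-0.183, 0.983, -0.008], [0.983, 0.183, -0.002], [-0.0, -0.008, -1.0]] F [ 0.56  1.26 -0.79] T [ 0.05 -0.02 -0.  ] g 0.999 q [ 3.640e-01  1.400e-02  6.800e-02 -1.000e-03 -1.632e+00 -1.751e+00]
```

View pics/w12.png

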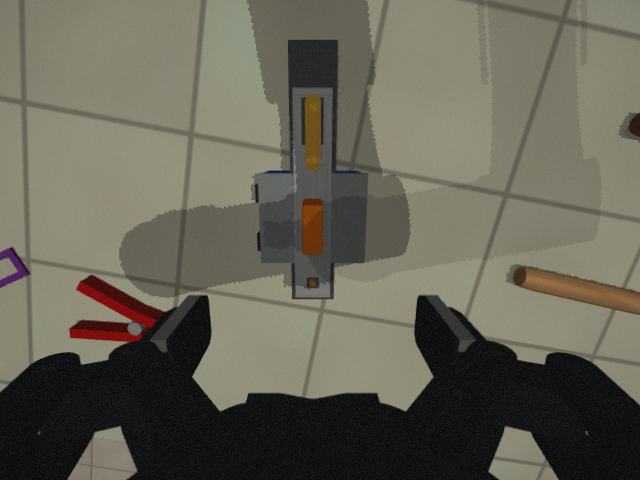

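View pics/x12.png

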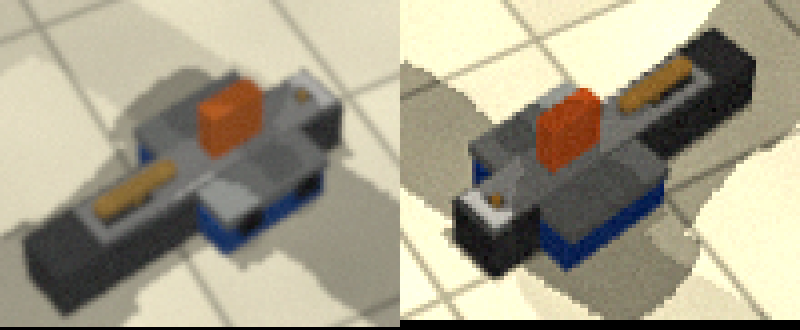

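Run:
```python
from h import *
im=cv2.imread('pics/w12.png')
m=np.hstack([cv2.resize(cv2.convertScaleAbs(im[80:180,270:355],alpha=2),None,fx=4.5,fy=4.5,interpolation=3),cv2.resize(cv2.convertScaleAbs(im[210:310,270:355],alpha=2),None,fx=4.5,fy=4.5,interpolation=3)])
cv2.imwrite('pics/x13.png',m);print(m.shape)
```

```text
(450, 764, 3)
```

View pics/x13.png

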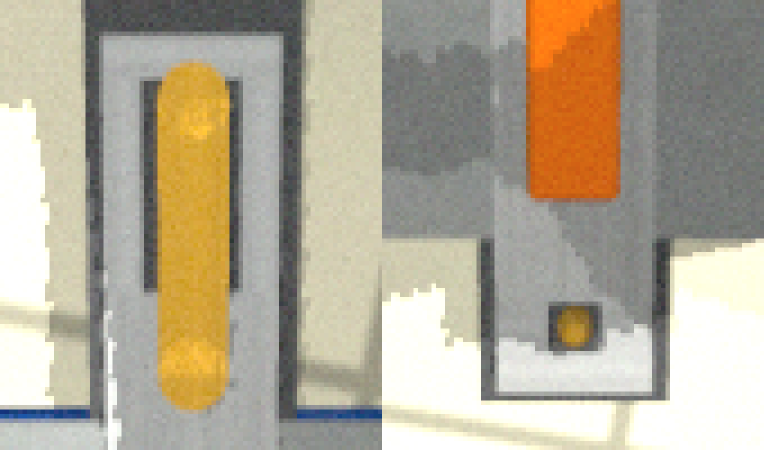

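Run:
```python
from h import *
c,_=load("w12")
f=lambda x,y,x0,y0:((x-x0+.5)/4.5-.5+270,(y+.5)/4.5-.5+y0)
for n,u in(("eyeend L",f(100,35,0,80)),("eyeend R",f(284,35,0,80)),("holeend L",f(496,392,382,210)),("holeend R",f(652,392,382,210)),("eye+ L",f(142,292,0,80)),("hole c",f(575,327,382,210))):
    print(n,(BOX_R.inv().apply(onz(c,u,.049)-BOX_P)*1000).round(1))
print(bot.observe()["contact_force"]);job.close_job()
```

```text
eyeend L [-120.4  -18.4    4. ]
eyeend R [-120.4   18.1    4. ]
holeend L [ 81.1 -18.3   4. ]
holeend R [81.1 17.8  4. ]
eye+ L [-71.3 -10.5   4. ]
hole c [65.1 -0.   4. ]
[-0.62752969  0.61181344 -0.48515518]
the job is handed in; nothing more can be done
```

The bar is locked on the box and released, and I handed the job in at about 19 s of the 72 s. The hand-in reports no verdict, so this rests on my own checks.

- **What I did:** I gripped the steel bar by its orange grip and left the purple look-alike alone. I tilted the bar 0.40 rad and touched the lug lightly (about 3 N) to set the height. I then drew the crosspiece under the stud's head until it met the shank. The shank was about 12 mm toward the pin from its nominal place. I levelled the bar, slid it back, lowered the hole over the pin, let go and lifted clear.
- **Final position:** In the last wrist picture the plate runs from x = -120.4 to 81.1 mm in the lid frame, against a nominal -120.5 to 81. The hole centre is at (65.1, 0.0) mm with the pin centred in it, and the head lies over the eye. The flatness figures come from the arm's pose just before release: tilt about 0.001 rad, both ends within about 0.1 mm of lid height.
- **Forces:** While the bar was tilted, the largest contact force I read was about 6 N. I only read forces between moves, so a short peak could have gone unseen.
- **Bystanders:** The arm never worked close to the other tools. The spring clamp and hammer look undisturbed, but I did not measure the four tools' positions afterwards.
- **What disagreed:** The first camera estimate put the stud about 1 mm nearer the robot than I felt it. It also put the pin at x = 63 mm against its stated 65. I went by feel and by the stated lid dimensions.

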